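# Put the mixed dish piles away

### The job

Two mixed piles of clean white dishes, five pieces in all, have been left among the stacks on the black trays. Take the piles apart piece by piece and put each piece away on the stack of its own kind (two-compartment dish, long round-ended dish, square dish, round dish, cup), nested level in the top one and turned to match it. Set them down rather than drop them, and do not push the stacks about.

Things in the scene. Friction and masses are not known exactly. Their poses are not given: they have to be found in the camera images.
- twin_dish: Loose white two-compartment sauce dish, lowest of one mixed pile on a black tray: rounded rectangle 62 (x) by 130 mm (y), 26 mm high, a low cross wall makes two square wells, floors at 16 mm. Outer sides upright from 14 mm to the rim, walls 5 mm. Two round feet at y = +-33 mm, 12 mm high, 36 to 44 mm across. A small dish stands in one well. Origin: centre of the underside, z up. 170 g.
- oval_dish: Loose white long dish with half-round ends, one undivided well: 62 (x) by 130 mm (y), 26 mm high; floor, walls and feet as the two-compartment dish. Lowest of the other mixed pile; a small dish stands near its middle. Origin: centre of the underside, z up. 160 g. The trays' floors are 4 mm above the counter, their lips 14 mm.
- square_dish: Loose white square dish, 62 x 62 mm (sides along x and y), 26 mm high, well floor at 16 mm, outer sides upright from 14 mm to the rim, walls 5 mm; one round foot 12 mm high, 36 to 44 mm across. Origin: centre of the underside. It stands in a well of one of the two long dishes, its rim 16 mm above that dish's rim; the cup stands in it. 100 g.
- round_dish: Loose white round dish, 62 mm across, 26 mm high; floor, walls and foot as the square dish. Origin: centre of the underside. It stands in a well of the other long dish, its rim 16 mm above that dish's rim. 90 g.
- cup: Loose white stacking sauce cup, 46 mm across, 38 mm high, outside upright from 20 mm to the rim, stepped in below to a foot 29 mm across (32 mm at 18 mm height). Inside 38 mm across, floor at 22 mm. Origin: centre of the underside. It stands in the well of the square dish, its rim 28 mm above that dish's rim. 70 g.
- twin_stack: Home stack of the two-compartment dishes: three nested, one loose piece of 510 g on a black tray, x across the 62 mm width, y along the 130 mm length. Origin: centre of the lowest one's underside. Top rim at z = 58 mm, top well floor at 48 mm: a nested dish has its underside there, straight over, rim at 74 mm. Foot play 8 mm at the well's mouth, 4 mm when down.
- oval_stack: Home stack of the long round-ended dishes: three nested, one loose piece of 480 g, x across the 62 mm width, y along the 130 mm length. Origin: centre of the lowest one's underside. Top rim at z = 58 mm, top well floor at 48 mm: a nested dish has its underside there, straight over, rim at 74 mm. Foot play 8 mm at the well's mouth, 4 mm when down.
- square_stack: Home stack of the small square dishes: three nested, one loose piece of 300 g, 62 x 62 mm, sides along x and y. Origin: centre of the lowest one's underside. Top rim at z = 58 mm, top well floor at 48 mm: a nested dish has its underside there, straight over, rim at 74 mm. Foot play 8 mm at the well's mouth, 4 mm when down.
- round_stack: Home stack of the small round dishes: three nested, one loose piece of 270 g, 62 mm across. Origin: centre of the lowest one's underside. Top rim at z = 58 mm, top well floor at 48 mm: a nested dish has its underside there, straight over, rim at 74 mm. Foot play 8 mm at the well's mouth, 4 mm when down.
- cup_stack: Home stack of the sauce cups: two nested, one loose piece of 140 g, 46 mm across. Origin: centre of the lower one's underside. Top rim at z = 60 mm, inner floor at 44 mm: the nested cup has its underside there, rim at 82 mm. Foot play 4 mm at the mouth, 3 mm when down.
Mind the look-alikes: they are no part of the job. What is shaped like the round_dish but blue or red is not meant.

How it is judged:
At the end, for the whole second after the job is handed in: Each piece nested on the stack of its kind: centre within 10 mm, underside within 4 mm of 48 mm (cup 44 mm) above the stack's origin, level within 0.1 rad, long dishes in line within 0.2 rad, square one within 0.25 rad (any side round), stacks upright, all released and at rest (horizontal distance between twin_dish and twin_stack below 0.01 m and z of twin_dish in the frame of twin_stack between 0.044 and 0.052 m and angle between each of twin_dish, twin_stack, oval_dish, oval_stack, square_dish, square_stack, round_dish, round_stack, cup, cup_stack's own z axis and vertical below 0.1 rad and linear speed of each of twin_dish, oval_dish, square_dish, round_dish, cup below 0.02 m/s and angular speed of each of twin_dish, oval_dish, square_dish, round_dish, cup below 0.2 rad/s and contact force between the fingers and twin_dish below 0.05 N and angle between the y axis of twin_dish and the y axis of twin_stack, either way round below 0.2 rad and horizontal distance between oval_dish and oval_stack below 0.01 m and z of oval_dish in the frame of oval_stack between 0.044 and 0.052 m and contact force between the fingers and oval_dish below 0.05 N and angle between the y axis of oval_dish and the y axis of oval_stack, either way round below 0.2 rad and horizontal distance between square_dish and square_stack below 0.01 m and z of square_dish in the frame of square_stack between 0.044 and 0.052 m and contact force between the fingers and square_dish below 0.05 N and (angle between the x axis of square_dish and the x axis of square_stack, either way round below 0.25 rad or angle between the x axis of square_dish and the y axis of square_stack, either way round below 0.25 rad) and horizontal distance between round_dish and round_stack below 0.01 m and z of round_dish in the frame of round_stack between 0.044 and 0.052 m and contact force between the fingers and round_dish below 0.05 N and horizontal distance between cup and cup_stack below 0.01 m and z of cup in the frame of cup_stack between 0.04 and 0.048 m and contact force between the fingers and cup below 0.05 N); the robot touches nothing.
It fails at once if one of the five pieces is dropped (falls freely, out of the gripper, faster than 0.6 m/s, as from 2 cm or more) ((contact force between the fingers and twin_dish below 0.05 N and linear speed of twin_dish above 0.6 m/s) or (contact force between the fingers and oval_dish below 0.05 N and linear speed of oval_dish above 0.6 m/s) or (contact force between the fingers and square_dish below 0.05 N and linear speed of square_dish above 0.6 m/s) or (contact force between the fingers and round_dish below 0.05 N and linear speed of round_dish above 0.6 m/s) or (contact force between the fingers and cup below 0.05 N and linear speed of cup above 0.6 m/s)).
It fails at once if one of the stacks is shoved more than 3 cm from where it stood (distance of any of twin_stack, oval_stack, square_stack, round_stack, cup_stack from where it was at the start of the episode above 0.03 m).
It also fails if it takes over 136 s, if anything falls off the work surface, if the arm or the gripper's body presses on something with over 40 N, if the wrist force passes 120 N, or if a joint passes its speed limit or range.

### The arm

A 7-joint arm with a two-finger parallel gripper is mounted at the origin on the work surface. World frame = base frame: x ahead of the robot, y to its left, z up, the work surface at z = 0. Lengths are in m, angles in rad, forces in N, time in s.
With the tool pointing down it reaches from about 0.4 to 0.875 m from the base axis. Payload 19.3 kg.
Tool frame: the origin (TCP) lies between the finger pads; the fingertips stand 17 mm ahead of it and the grasp point (between the pads) lies 2 mm behind it; z points along the fingers, x is the direction in which the jaws open and shut, and the axes are right-handed (so a half turn about z gives the same grasp; the last joint's range is limited). The gripper opens to 85 mm and grips with 20 to 120 N. Pads are 22 mm wide; open, the fingers measure 114 mm over their backs; the gripper's body (76 mm by 85 mm) begins 54 mm behind the grasp point. The pads swing forward as they close: fully open they stand 13 mm farther back than shut.
Start: joints at [1.1, 0.521, -0.036, 1.599, 0.021, 1.021, -0.113], TCP at [0.244, -0.575, 0.248] pointing down, gripper open.
Joint ranges: [-2.91, 2.91], [-0.3, 2.13], [-1.5, 1.42], [0.17, 2.43], [-1.26, 4.41], [0.16, 1.93], [-2.52, 2.52]. Speed limits (rad/s): [1.89, 1.89, 2.39, 2.39, 3.01, 3.01, 3.01].

### API

Orientations are given as [roll, pitch, yaw] about the fixed x, y, z axes, in that order (R = Rz(yaw) Ry(pitch) Rx(roll)).
In Python, from workcell import bot gives the robot as it stands. The module is installed in compiled form; this text tells all that it offers.
- The arm moves only by the tool arm_command, never from a script. Its argument "targets" is a list of rows, each a list of 6 numbers: the shift along the tool's x, y, z in mm, then the turn, a rotation vector about the tool's x, y, z in degrees. In form: [[x, y, z, wx, wy, wz], ...]. A call has 1 to 8 rows; each row shifts and turns the pose as measured when the row begins, along the tool's axes as they then stand; what a row does not reach is not made up. A row lasts 1/10 s, in which the tool goes at most 50 mm and 8.59 degrees, less where a joint would pass 70% of its speed; a pose out of reach is approached as far as the arm can. A call is refused whole if a number of a shift passes 50 or a number of a turn 8.59, either way. A call with a gripper value outside its range is refused whole. "grip" is the opening in per cent of the stroke, from 0 (shut) to 100 (fully open), set as the call begins (left out, the last holds). The fingers move at their own pace and stop on an object; "grip_force" is the grip in N (left out, the last holds). Time passes only in rows, so rows that do not move let the fingers close. It gives the time, the measured TCP pose, the force and the opening at its end, in the units of the state.
- bot.observe(): the state, without advancing time (a new reading comes with each control period).
- bot.grab_frame(name): name is "scene" or "top" or "wrist"; returns a dict with "color" (400x640x3 uint8, red, green, blue), "depth" (400x640 float32, m along the optical axis (not along the pixel's ray), 0 where there is no reading), "fov_y" (degrees; the focal length in pixels is half the picture's height over the tangent of half this angle, whatever the lens; pixels are square), "cx", "cy" (the principal point, pixels), "R" (3x3) and "t" (3): a world point X has camera coordinates R X + t; the wrist camera has in their place "hand_eye" (4x4, takes a point from camera to tool coordinates, whose origin is the TCP and whose axes are the tool frame's). Camera axes: x right, y down, z forward; pixel columns grow to the right and rows downward; lengths in m; the calibration is good to about 2 mm. A picture is of the moment at which its call begins: read the wrist's pose just before it.
- bot.job_done(): hands the job in, once; it reports no verdict.
The state is a dict: "clock": time; "qpos": joint angles; "qd": joint speeds; "joint_efforts": joint torques, N m; "position": TCP position; "tool_rot": TCP orientation; "force": force on the tool from outside, world axes, zero at the start; "moment": the same for the moment, N m; "grip_width": finger opening in m.
Only numpy, scipy, OpenCV 4.12 (cv2) and the standard library are available. Lean on these libraries where they do the work, as an engineer would, in place of code of your own. Each camera call takes 0.05 s, during which the arm holds its last target. There are 200 camera calls.

## Working session

There is one attempt and no reset: what is moved stays moved. The work goes in short steps, Python scripts to look and compute and a tool call to move; the robot and the scene stay as the last step left them, time stands still between calls to the robot, and variables do not carry over. Pictures are saved under pics/ and viewed, about 12 in all and at most 16, crops included, and the job is handed in when it is done.

Besides the shell and the picture viewer there is one more tool, called after "Call:" in YAML: its name, and indented under it one key for each argument. arm_command: Moves the arm, as the interface text tells. Its arguments: {"type":"object","properties":{"targets":{"type":"array"},"grip":{"type":"number"},"grip_force":{"type":"number"}},"required":["targets"]}

```bash
mkdir -p pics; cat > h.py <<'E'
import numpy as np, cv2
from workcell import bot
from scipy.spatial.transform import Rotation as Ro
def pose():
    s=bot.observe(); return np.array(s["position"]),Ro.from_euler('xyz',s["tool_rot"]).as_matrix() if np.shape(s["tool_rot"])==(3,) else np.array(s["tool_rot"]),s
def grab(n):
    p,R,s=pose(); f=bot.grab_frame(n); h=f["color"].shape[0]
    f["f"]=h/2/np.tan(np.radians(f["fov_y"])/2)
    if n=="wrist":
        H=np.array(f["hand_eye"]); f["Rc"]=R@H[:3,:3]; f["o"]=R@H[:3,3]+p
    else:
        f["Rc"]=np.array(f["R"]).T; f["o"]=-f["Rc"]@np.array(f["t"])
    return f
def cloud(f):
    d=f["depth"]; v,u=np.indices(d.shape)
    c=np.stack([(u-f["cx"])/f["f"]*d,(v-f["cy"])/f["f"]*d,d],-1)
    X=c@f["Rc"].T+f["o"]; X[d==0]=np.nan; return X
def ray(f,u,v,z):
    d=f["Rc"]@np.array([(u-f["cx"])/f["f"],(v-f["cy"])/f["f"],1]); return f["o"]+d*(z-f["o"][2])/d[2]
def save(n,im): cv2.imwrite("pics/"+n+".png",im[...,::-1])
E
python3 - <<'E'
from h import *
p,R,s=pose(); print(s)
for n in("top","scene"):
    f=grab(n); save(n,f["color"]); print(n,f["f"],f["cx"],f["cy"],f["o"],f["Rc"].round(3).tolist()); 
    np.save(n+"_X.npy",cloud(f))
    print(np.mean(f["depth"]==0))
E
```

```text
{'clock': 0.0, 'qpos': array([ 1.09978026,  0.5220307 , -0.03632916,  1.59998388,  0.02120838,
        1.02111075, -0.11281061]), 'qd': array([ 5.19188104e-04,  6.83584440e-05, -7.94387158e-04, -8.60056346e-04,
       -4.91534607e-04,  3.47628977e-04, -4.65069789e-05]), 'joint_efforts': array([-1.47071820e-03, -9.27112985e+01,  1.97878920e+00, -3.69938993e+01,
        1.76957552e-02,  8.20889894e-03, -2.29555587e-05]), 'position': array([ 0.24370047, -0.57519042,  0.24772395]), 'tool_rot': array([ 3.14150448e+00,  1.14401208e-03, -1.16999542e+00]), 'force': array([-0.14809909,  0.31568143, -0.26949864]), 'moment': array([-0.04377649,  0.03113507, -0.05506387]), 'grip_width': 0.08487117410298589}
top 405.4021289929734 321.36102104543966 201.7193886965434 [0.34823934 0.0853787  1.03891021] [[-0.013, -0.995, 0.102], [-1.0, 0.015, 0.021], [-0.022, -0.102, -0.995]]
0.0040234375
scene 407.29148188915696 328.42922170343115 200.6646159920888 [ 0.75131412 -0.42241426  1.05997692] [[0.887, 0.391, -0.246], [0.462, -0.761, 0.455], [-0.01, -0.517, -0.856]]
0.0037109375
```

View pics/top.png

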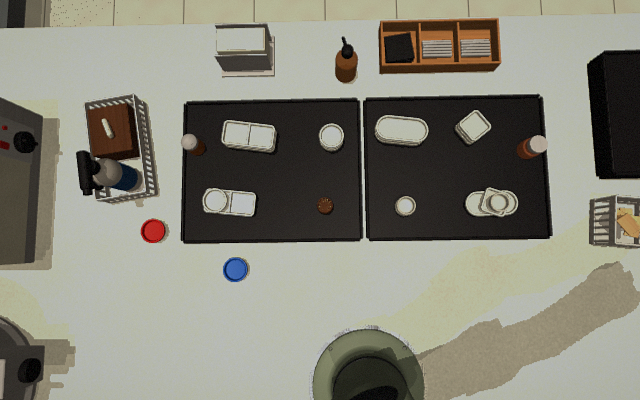

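View pics/scene.png

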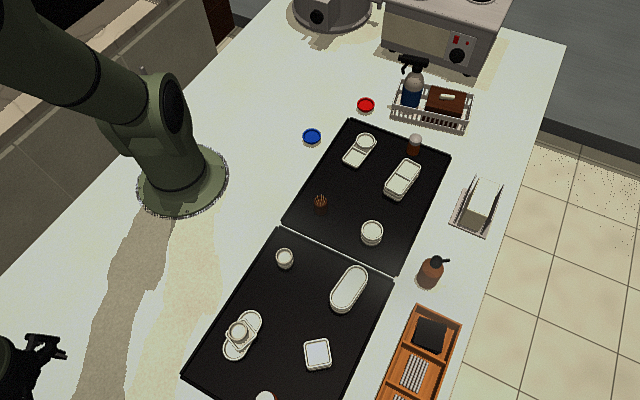

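```bash
cat > m.py <<'E'
from h import *
f=grab("top"); X=cloud(f); c=f["color"].astype(int)
w=((c.min(-1)>100)&(c.max(-1)-c.min(-1)<70)).astype(np.uint8)
def meas(name,u,v,zlo,zhi,r=45):
    # rim points: white, in height band, near the seed
    m=(X[...,2]>zlo)&(X[...,2]<zhi)&(w>0)
    yy,xx=np.indices(m.shape); m&=(abs(xx-u)<r)&(abs(yy-v)<r*.6)
    n,l,st,ce=cv2.connectedComponentsWithStats(cv2.morphologyEx(m.astype(np.uint8),cv2.MORPH_CLOSE,np.ones((3,3))))
    k=1+np.argmax(st[1:,4]); q=m&(l==k)
    zm=np.percentile(X[q][:,2],80)
    # outline re-cast on rim plane
    P=X[q][:,:2]
    (cx,cy),(a,b),ang=cv2.minAreaRect((P*1000).astype(np.float32))
    if a<b: a,b,ang=b,a,ang+90
    print(f"{name:8s} c=({cx:.1f},{cy:.1f}) size {a:.0f}x{b:.0f} longdir {(ang+90)%180-90:.1f} deg z80={zm*1000:.1f} n={q.sum()}")
meas("twinst",249,136,.05,.07); meas("ovalst",401,130,.05,.07); meas("sqst",473,127,.05,.07); meas("rndst",331,137,.05,.07); meas("cupst",404,206,.05,.075)
meas("twin",229,202,.02,.036); meas("round",216,201,.037,.055,20); meas("oval",492,203,.02,.036); meas("square",498,203,.037,.055,25); meas("cup",498,203,.062,.085,20)
meas("tw_all",229,202,.02,.06); meas("ov_all",492,203,.02,.1)
for n,a in(("a",(170,90,190,160)),("b",(360,95,195,155))):
    x,y,W,H=a; save("crop"+n,cv2.resize(f["color"][y:y+H,x:x+W],None,fx=4,fy=4,interpolation=cv2.INTER_CUBIC))
print("wt",bot.observe()["clock"])
E
python3 m.py
```

```text
twinst   c=(620.3,286.4) size 129x61 longdir 81.6 deg z80=60.6 n=1062
ovalst   c=(627.4,-94.4) size 128x62 longdir 81.9 deg z80=59.8 n=976
sqst     c=(632.4,-272.6) size 61x61 longdir -52.4 deg z80=60.9 n=512
rndst    c=(613.3,80.1) size 59x59 longdir -74.7 deg z80=60.9 n=417
cupst    c=(437.4,-97.4) size 43x43 longdir -64.7 deg z80=64.2 n=136
twin     c=(455.2,337.1) size 127x61 longdir 84.1 deg z80=33.5 n=597
round    c=(456.2,373.0) size 61x55 longdir 88.0 deg z80=46.2 n=215
oval     c=(444.0,-284.6) size 67x62 longdir 88.2 deg z80=31.7 n=250
square   c=(444.7,-317.7) size 61x61 longdir 71.8 deg z80=47.1 n=166
cup      c=(440.5,-317.8) size 44x43 longdir 89.5 deg z80=74.5 n=88
tw_all   c=(455.3,338.5) size 130x61 longdir 84.2 deg z80=37.9 n=898
ov_all   c=(444.8,-315.4) size 127x69 longdir 85.6 deg z80=58.2 n=819
wt 0.15
```

View pics/cropb.png

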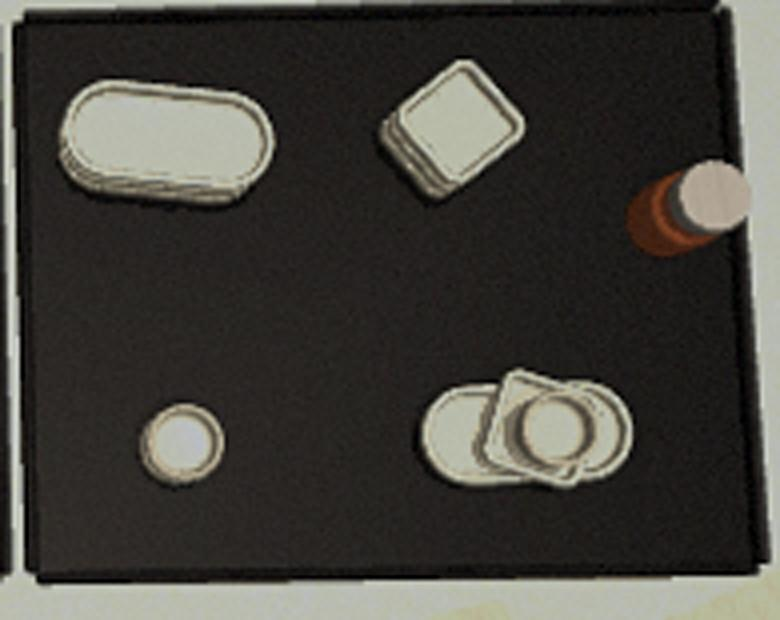

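View pics/cropa.png

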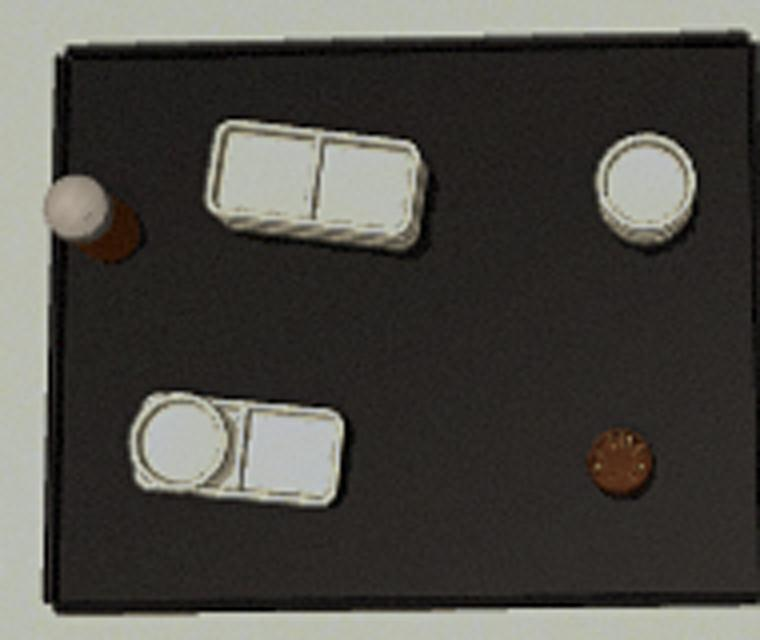

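```bash
cat >> h.py <<'E'
def plan(x,y,z,yaw,step=40,sturn=8.0):
    """rows (tool axes, mm/deg) to TCP at x,y,z mm, tool down, yaw deg"""
    p,R,s=pose(); T=Ro.from_euler('xyz',[180,0,yaw],degrees=True); d=np.array([x,y,z])-p*1000
    R0=Ro.from_matrix(R); rv=(R0.inv()*T).as_rotvec(degrees=True)
    n=max(1,int(np.ceil(max(np.linalg.norm(d)/step,np.abs(rv).max()/sturn))))
    out=[]
    for k in range(n):
        Rk=(R0*Ro.from_rotvec(rv*k/n,degrees=True)).as_matrix()
        out.append([float(round(a,1)) for a in np.r_[Rk.T@d/n,rv/n]])
    print("at",(p*1000).round(1),"yaw",np.degrees(s["tool_rot"]).round(1),"w",round(s["grip_width"]*1000,1),"t",round(s["clock"],2),"q",np.round(s["qpos"],2),"F",np.round(s["force"],1))
    for i in range(0,n,8): print(out[i:i+8])
E
python3 -c "
from h import *
plan(440,-318,230,-18)"
```

```text
at [ 243.7 -575.3  247.9] yaw [180.   0. -67.] w 85.4 t 0.15 q [ 1.1   0.52 -0.04  1.6   0.02  1.02 -0.11] F [ 0.1  0.7 -0.9]
[[-17.8, -31.2, 2.0, -0.0, 0.0, -5.4], [-14.8, -32.8, 2.0, -0.0, 0.0, -5.4], [-11.6, -34.0, 2.0, -0.0, 0.0, -5.4], [-8.3, -35.0, 2.0, -0.0, 0.0, -5.4], [-4.9, -35.6, 2.0, -0.0, 0.0, -5.4], [-1.5, -35.9, 2.0, -0.0, 0.0, -5.4], [1.9, -35.9, 2.0, -0.0, 0.0, -5.4], [5.3, -35.6, 2.0, -0.0, 0.0, -5.4]]
[[8.6, -34.9, 2.0, -0.0, 0.0, -5.4]]
```

Call:
arm_command:
  targets:
    - [-18, -31, 2, 0, 0, -5.4]
    - [-15, -33, 2, 0, 0, -5.4]
    - [-12, -34, 2, 0, 0, -5.4]
    - [-8, -35, 2, 0, 0, -5.4]
    - [-5, -36, 2, 0, 0, -5.4]
    - [-1, -36, 2, 0, 0, -5.4]
    - [2, -36, 2, 0, 0, -5.4]
    - [5, -36, 2, 0, 0, -5.4]
  grip: 100

```text
clock: 0.95
position: [0.4189, -0.3396, 0.2295]
tool_rot: [3.14, 0.003, -0.397]
force: [0.1, -0.4, -0.4]
grip_width: 0.0856
```

```bash
python3 -c "
from h import *
plan(440,-318,230,-18)"
```

```text
at [ 418.9 -339.6  229.5] yaw [179.9   0.2 -22.7] w 85.6 t 0.95 q [ 0.79  0.42 -0.29  1.83  0.15  0.91  0.04] F [ 0.1 -0.4 -0.4]
[[11.1, -28.1, -0.5, 0.1, 0.2, -4.7]]
```

Call:
arm_command:
  targets:
    - [11, -28, 0, 0, 0, -4.7]
    - [0, 0, 0, 0, 0, 0]

```text
clock: 1.15
position: [0.4433, -0.3126, 0.2292]
tool_rot: [-3.14, 0.003, -0.301]
force: [-0.5, -0.6, 0.1]
grip_width: 0.0857
```

```bash
cat > wl.py <<'E'
from h import *
import sys
f=grab("wrist"); save(sys.argv[1],f["color"]); X=cloud(f); np.save("wX.npy",X); np.save("wC.npy",f["color"])
p,R,s=pose(); print((p*1000).round(1),np.degrees(s["tool_rot"]).round(1),s["grip_width"]); print("cam at",f["o"].round(3),"f",f["f"],"zaxis",f["Rc"][:,2].round(3))
c=f["color"].astype(int); w=(c.min(-1)>90)&(c.max(-1)-c.min(-1)<70)
def fit(name,zlo,zhi,c0=None,r=90):
    m=w&(X[...,2]>zlo/1e3)&(X[...,2]<zhi/1e3)
    if c0: m&=np.hypot(X[...,0]*1e3-c0[0],X[...,1]*1e3-c0[1])<r
    n,l,st,_=cv2.connectedComponentsWithStats(cv2.morphologyEx(m.astype(np.uint8),cv2.MORPH_CLOSE,np.ones((7,7))))
    if n<2: print(name,"none"); return
    q=m&(l==1+np.argmax(st[1:,4])); P=(X[q][:,:2]*1e3).astype(np.float32)
    (a,b),(W,H),an=cv2.minAreaRect(P); 
    if W<H: W,H,an=H,W,an+90
    ce,rad=cv2.minEnclosingCircle(P)
    ys,xs=np.nonzero(q)
    print(f"{name}: rect c=({a:.1f},{b:.1f}) {W:.1f}x{H:.1f} long {(an+90)%180-90:.1f} circ ({ce[0]:.1f},{ce[1]:.1f}) r{rad:.1f} z {np.median(X[q][:,2])*1e3:.1f} px x{xs.min()}-{xs.max()} y{ys.min()}-{ys.max()}")
for a in sys.argv[2:]:
    v=a.split(","); fit(v[0],float(v[1]),float(v[2]),(float(v[3]),float(v[4])) if len(v)>3 else None,float(v[5]) if len(v)>5 else 90)
# finger tips: near points
d=f["depth"]; m=(d>0)&(d<np.linalg.norm(f["o"]-p)+.03)
if m.any():
    T=(X[m]-p)@R; 
    for sg in(-1,1):
        k=T[T[:,0]*sg>0.005]
        if len(k): print("finger side",sg,"x mm",(np.percentile(k[:,0],[2,50,98])*1e3).round(1),"y",(np.percentile(k[:,1],[2,98])*1e3).round(1),"z max",(np.percentile(k[:,2],[50,99])*1e3).round(1))
E
python3 wl.py w1 cup,66,85 square,40,52,440,-318 oval,22,36,444,-317
```

```text
[ 441.8 -314.2  229.1] [-180.     0.2  -17.5] 0.08519782526129388
cam at [ 0.468 -0.235  0.355] f 358.90612742375134 zaxis [-0.098 -0.3   -0.949]
cup: rect c=(579.4,-416.0) 42.3x42.2 long 61.4 circ (579.0,-415.8) r22.1 z 73.3 px x477-526 y224-271
square: rect c=(443.8,-317.4) 61.7x61.4 long 70.4 circ (444.2,-317.2) r38.7 z 45.2 px x284-353 y146-213
oval: rect c=(442.9,-299.0) 97.5x61.5 long -88.3 circ (445.3,-299.2) r49.4 z 29.9 px x271-346 y105-204
finger side -1 x mm [-71.5 -47.   -9.5] y [-19.6   4.3] z max [-49.    0.1]
finger side 1 x mm [ 9.6 47.8 72.3] y [-19.9   3.9] z max [-48.9   0.1]
```

View pics/w1.png

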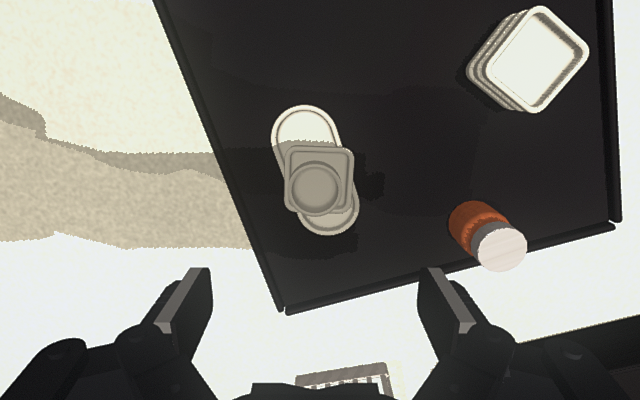

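```bash
python3 - <<'E'
from h import *
X=np.load("wX.npy")*1e3; p,R,s=pose()
m=(X[...,2]>66)&(X[...,2]<82)&(np.hypot(X[...,0]-441,X[...,1]+318)<35)
P=X[m][:,:2].astype(np.float32); print(cv2.minEnclosingCircle(P),cv2.minAreaRect(P),len(P))
for y0,y1,x0,x1 in((265,360,150,215),(265,360,415,480)):
    T=(X[y0:y1,x0:x1].reshape(-1,3)-p*1e3)@R; k=T[(T[:,2]<30)]; print(k.min(0),np.percentile(k,99,axis=0),k.max(0), np.median(k[k[:,2]>k[:,2].max()-3],axis=0))
plan(441,-318,78,-18)
E
```

```text
((440.5616149902344, -317.3233947753906), 23.01211929321289) ((440.5452575683594, -317.19818115234375), (45.020381927490234, 44.91985321044922), 47.78083038330078) 852
[-56.19067293 -19.95541104 -56.14968365] [-32.51217663   8.12956636   2.48211253] [-29.7837374    9.84547602   4.4778732 ] [-42.32904883  -2.89482116   2.66264572]
[ 30.58712599 -20.78790187 -56.40340635] [56.04197061  7.77644472  2.53626968] [57.05531493  9.48747447  5.02410969] [43.21700936 -3.22006366  3.01161434]
at [ 441.8 -314.2  229.1] yaw [-180.     0.2  -17.5] w 85.2 t 1.2 q [ 0.74  0.43 -0.31  1.83  0.16  0.92  0.05] F [-0.5 -0.2 -0.2]
[[0.2, 1.0, 37.8, -0.0, 0.1, 0.1], [0.2, 1.0, 37.8, -0.0, 0.1, 0.1], [0.2, 1.0, 37.8, -0.0, 0.1, 0.1], [0.1, 1.0, 37.8, -0.0, 0.1, 0.1]]
```

Call:
arm_command:
  targets:
    - [0, 1, 40, 0, 0, 0]
    - [0, 1, 40, 0, 0, 0]
    - [0, 1, 40, 0, 0, 0]
    - [0, 1, 25, 0, 0, 0]
    - [0, 0, 10, 0, 0, 0]
    - [0, 0, 0, 0, 0, 0]

```text
clock: 1.8
position: [0.4368, -0.324, 0.0699]
tool_rot: [3.138, 0.002, -0.318]
force: [-0.6, -0.1, -0.0]
grip_width: 0.0857
```

```bash
python3 -c "
from h import *
plan(440.5,-317.5,72,-18)"
```

```text
at [ 436.8 -324.    69.9] yaw [ 1.798e+02  1.000e-01 -1.820e+01] w 85.7 t 1.8 q [ 0.7   0.66 -0.24  1.93  0.28  0.58 -0.04] F [-0.6 -0.1 -0. ]
[[1.5, -7.3, -2.1, 0.2, 0.1, -0.2]]
```

Call:
arm_command:
  targets:
    - [1.5, -7.3, -2, 0, 0, 0]
    - [0, 0, 0, 0, 0, 0]
    - [0, 0, 0, 0, 0, 0]

```text
clock: 2.1
position: [0.4416, -0.3184, 0.0751]
tool_rot: [3.137, -0.001, -0.32]
force: [-1.0, 0.7, 0.3]
grip_width: 0.0856
```

Call:
arm_command:
  targets:
    - [0, 0, 0, 0, 0, 0]
    - [0, 0, 0, 0, 0, 0]
    - [0, 0, 0, 0, 0, 0]
    - [0, 0, 0, 0, 0, 0]
    - [0, 0, 0, 0, 0, 0]
    - [0, 0, 0, 0, 0, 0]
  grip: 40
  grip_force: 30

```text
clock: 2.7
position: [0.4423, -0.3191, 0.0773]
tool_rot: [3.135, -0.004, -0.32]
force: [-0.4, 0.7, -0.6]
grip_width: 0.0455
```

```bash
python3 -c "
from h import *
plan(440.5,-317.5,72,-18)"
```

```text
at [ 442.3 -319.1   77.3] yaw [179.6  -0.2 -18.3] w 45.5 t 2.7 q [ 0.69  0.65 -0.24  1.93  0.27  0.59 -0.05] F [-0.4  0.7 -0.6]
[[-2.3, -1.0, 5.3, 0.4, -0.2, -0.3]]
```

Call:
arm_command:
  targets:
    - [0, 0, -10, 0, 0, 0]
    - [0, 0, -20, 0, 0, 0]
    - [0, 0, -30, 0, 0, 0]
    - [0, 0, -30, 0, 0, 0]
    - [10, -33, -8, 0, 0, 0]
    - [11, -33, 0, 0, 0, 0]
    - [10, -33, 0, 0, 0, 0]
    - [0, 0, 0, 0, 0, 0]

```text
clock: 3.5
position: [0.5043, -0.232, 0.1836]
tool_rot: [3.136, -0.006, -0.323]
force: [-0.1, 0.1, -1.3]
grip_width: 0.0449
```

```bash
python3 wl.py w2 cupst,56,72,437,-97,45 square,40,52,444,-318,50
python3 -c "
from h import *
plan(437.4,-97.5,150,-18)"
```

```text
[ 503.  -234.1  183.5] [179.6  -0.3 -18.6] 0.04477948940659082
cam at [ 0.529 -0.154  0.308] f 358.90612742375134 zaxis [-0.098 -0.306 -0.947]
cupst: rect c=(436.5,-98.1) 45.6x42.8 long -16.8 circ (436.8,-96.8) r23.1 z 62.9 px x107-181 y0-74
square: rect c=(437.2,-344.1) 45.1x6.3 long -19.4 circ (436.6,-345.7) r22.5 z 44.8 px x257-308 y322-330
finger side -1 x mm [-57.8 -28.3  -6.2] y [-21.3  12.6] z max [-40.2  19.9]
finger side 1 x mm [ 6.3 28.5 58. ] y [-21.3  12.5] z max [-40.2  20. ]
at [ 503.  -234.1  183.5] yaw [179.6  -0.3 -18.6] w 44.8 t 3.55 q [ 0.55  0.5  -0.3   1.84  0.21  0.82 -0.19] F [-0.2 -1.2 -0.5]
[[-26.5, -27.2, 8.1, 0.1, -0.1, -0.2], [-26.4, -27.2, 8.1, 0.1, -0.1, -0.2], [-26.3, -27.3, 8.2, 0.1, -0.1, -0.2], [-26.2, -27.3, 8.3, 0.1, -0.1, -0.2]]
```

View pics/w2.png

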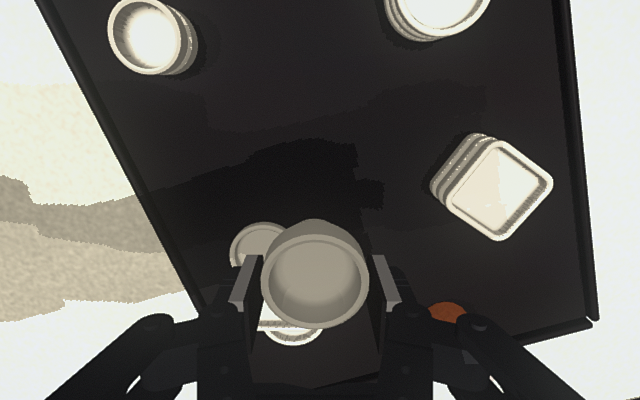

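```bash
cat > held.py <<'E'
from h import *
import sys
# outline of held piece's rim in tool axes; args: z window (tool mm), half width
X=np.load("wX.npy")*1e3; C=np.load("wC.npy").astype(int); p,R,s=pose()
T=(X-p*1e3)@R; w=(C.min(-1)>70)
lo,hi,r=map(float,sys.argv[1:4])
m=w&(T[...,2]>lo)&(T[...,2]<hi)&(np.hypot(T[...,0],T[...,1])<r)
P=T[m]; print("n",len(P),"rim z top5%",np.percentile(P[:,2],[2,5,20,50]).round(1))
Q=P[P[:,2]<np.percentile(P[:,2],2)+5][:,:2].astype(np.float32)
print("rect",cv2.minAreaRect(Q),"circ",cv2.minEnclosingCircle(Q))
E
python3 held.py -8 20 40
python3 -c "
from h import *
plan(437,-97,150,-18)"
```

```text
n 9306 rim z top5% [-2.7  3.   4.4 12.3]
rect ((-2.9528160095214844, -11.781692504882812), (33.09740447998047, 55.165321350097656), 55.71559143066406) circ ((0.04967894405126572, -10.066778182983398), 29.215694427490234)
at [ 503.  -234.1  183.5] yaw [179.6  -0.3 -18.6] w 44.8 t 3.55 q [ 0.55  0.5  -0.3   1.84  0.21  0.82 -0.19] F [-0.2 -1.2 -0.5]
[[-26.6, -27.3, 8.1, 0.1, -0.1, -0.2], [-26.5, -27.3, 8.1, 0.1, -0.1, -0.2], [-26.5, -27.4, 8.2, 0.1, -0.1, -0.2], [-26.4, -27.4, 8.3, 0.1, -0.1, -0.2]]
```

```bash
python3 - <<'E'
from h import *
f=bot.grab_frame("wrist"); H=np.array(f["hand_eye"]); F=200/np.tan(np.radians(f["fov_y"])/2)
for u,v in((315,328),(315,232),(262,280),(368,280)):
    d=H[:3,:3]@np.array([(u-f["cx"])/F,(v-f["cy"])/F,1]); o=H[:3,3]; print(u,v,((o+d*(.0035-o[2])/d[2])*1e3).round(1))
X=np.load("wX.npy")*1e3; p,R,s=pose(); T=(X-p*1e3)@R
m=(T[...,2]>1)&(T[...,2]<7)&(abs(T[...,0])<21)&(np.abs(T[...,1])<40)
v,u=np.nonzero(m); P=T[m]; print(P.min(0),P.max(0),np.percentile(P[:,1],[1,99]),v.min(),v.max())
E
```

```text
315 328 [-0.3 19.9  3.5]
315 232 [ -0.3 -25.    3.5]
262 280 [-22.   -3.6   3.5]
368 280 [21.4 -3.6  3.5]
[-20.9473449  -28.39448605   1.4079378 ] [20.99895289 17.49395125  6.99728077] [-27.63941493  15.92036922] 230 328
```

Call:
arm_command:
  targets:
    - [-27, -27, 8, 0, 0, 0]
    - [-27, -27, 8, 0, 0, 0]
    - [-26, -26, 8, 0, 0, 0]
    - [-26, -24, 8, 0, 0, 0]
    - [0, 0, 0, 0, 0, 0]

```text
clock: 4.1
position: [0.4303, -0.1049, 0.1496]
tool_rot: [3.132, -0.005, -0.336]
force: [-0.1, -1.0, -0.1]
grip_width: 0.0449
```

```bash
python3 -c "
from h import *
plan(436,-100.3,112,-18,20)"
```

```text
at [ 430.3 -104.9  149.6] yaw [179.4  -0.3 -19.2] w 44.9 t 4.1 q [ 0.35  0.41 -0.32  2.14  0.23  0.62 -0.47] F [-0.1 -1.  -0.1]
[[1.8, -3.3, 18.8, 0.3, -0.1, -0.6], [1.9, -3.2, 18.8, 0.3, -0.1, -0.6]]
```

Call:
arm_command:
  targets:
    - [2, -3.3, 19, 0.3, -0.1, -0.6]
    - [2, -3.2, 18, 0.3, -0.1, -0.6]
    - [0, 0, 0, 0, 0, 0]

```text
clock: 4.4
position: [0.4358, -0.1029, 0.1129]
tool_rot: [3.141, -0.003, -0.317]
force: [-0.2, 0.1, 0.4]
grip_width: 0.0451
```

```bash
python3 wl.py w3 cupst,56,68,437,-97,45
python3 -c "
from h import *
plan(436,-100.3,108,-18,20)"
```

```text
[ 436.  -103.1  113.8] [180.   -0.2 -18.2] 0.045073476429631415
cam at [ 0.461 -0.025  0.238] f 358.90612742375134 zaxis [-0.097 -0.302 -0.948]
cupst: rect c=(439.9,-88.7) 44.8x28.1 long -18.9 circ (437.2,-96.5) r22.6 z 62.7 px x272-356 y185-238
finger side -1 x mm [-58.5 -28.7  -6.3] y [-19.6  15.2] z max [-39.2  20.8]
finger side 1 x mm [  6.5  37.4 150.6] y [-110.5   13.7] z max [-36.4  70. ]
at [ 436.  -103.1  113.8] yaw [180.   -0.2 -18.2] w 45.1 t 4.45 q [ 0.33  0.48 -0.3   2.16  0.27  0.54 -0.48] F [ 0.  -0.7 -0.9]
[[-0.9, -2.7, 5.8, 0.0, -0.2, -0.2]]
```

View pics/w3.png

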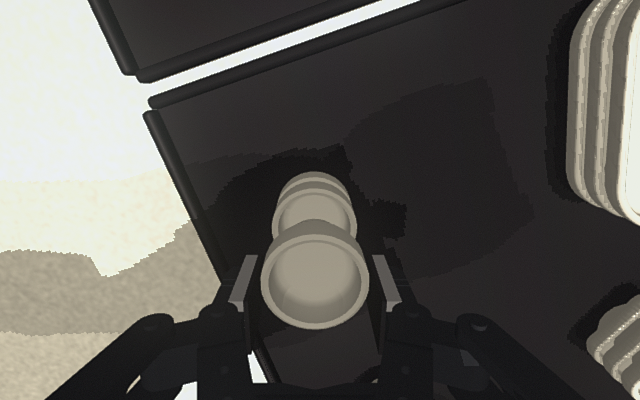

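Call:
arm_command:
  targets:
    - [-0.9, -3.4, 4, 0, -0.2, -0.2]
    - [0, 0, 5, 0, 0, 0]
    - [0, 0, 0.5, 0, 0, 0]

```text
clock: 4.75
position: [0.4366, -0.1011, 0.1055]
tool_rot: [3.14, -0.002, -0.317]
force: [0.2, -0.1, -0.5]
grip_width: 0.0447
```

```bash
python3 -c "
from h import *
plan(436,-100,91,-18,10)"
```

```text
at [ 436.6 -101.1  105.5] yaw [ 1.799e+02 -1.000e-01 -1.820e+01] w 44.7 t 4.75 q [ 0.32  0.5  -0.29  2.16  0.28  0.52 -0.5 ] F [ 0.2 -0.1 -0.5]
[[-0.5, -0.4, 7.2, 0.0, -0.1, -0.1], [-0.5, -0.4, 7.2, 0.0, -0.1, -0.1]]
```

Call:
arm_command:
  targets:
    - [-0.6, -1.2, 3, 0, 0, 0]
    - [-0.2, 0, 4, 0, 0, 0]
    - [0, 0, 4, 0, 0, 0]
    - [0, 0, 3, 0, 0, 0]
    - [0, 0, 1, 0, 0, 0]

```text
clock: 5.25
position: [0.4364, -0.0999, 0.0898]
tool_rot: [3.14, -0.003, -0.317]
force: [-1.3, 0.6, -0.7]
grip_width: 0.0452
```

```bash
python3 -c "
from h import *
plan(436.2,-99.5,89.5,-18,10)"
```

```text
at [436.4 -99.9  89.8] yaw [179.9  -0.2 -18.2] w 45.2 t 5.25 q [ 0.3   0.52 -0.27  2.17  0.3   0.48 -0.52] F [-1.3  0.6 -0.7]
[[-0.3, -0.3, 0.3, 0.1, -0.2, -0.2]]
```

Call:
arm_command:
  targets:
    - [0, 0, 1, 0, 0, 0]
    - [0, 0, 0.5, 0, 0, 0]
    - [0, 0, 0.3, 0, 0, 0]

```text
clock: 5.55
position: [0.4368, -0.0999, 0.0892]
tool_rot: [3.139, -0.005, -0.317]
force: [-3.6, 1.6, 11.0]
grip_width: 0.045
```

Call:
arm_command:
  targets:
    - [0, 0, 0.3, 0, 0, 0]
    - [0, 0, 0.3, 0, 0, 0]
    - [0, 0, 0.3, 0, 0, 0]
    - [0, 0, 0.3, 0, 0, 0]
    - [0, 0, 0.3, 0, 0, 0]
  grip: 75

```text
clock: 6.05
position: [0.437, -0.1, 0.0877]
tool_rot: [3.139, -0.005, -0.317]
force: [0.4, 0.8, 0.5]
grip_width: 0.0641
```

Call:
arm_command:
  targets:
    - [0, 0, -10, 0, 0, 0]
    - [0, 0, -20, 0, 0, 0]
    - [0, 0, -35, 0, 0, 0]
    - [0, 0, -35, 0, 0, 0]
    - [0, 0, 0, 0, 0, 0]

```text
clock: 6.55
position: [0.4359, -0.0988, 0.1931]
tool_rot: [3.14, -0.002, -0.316]
force: [0.2, 0.4, -0.4]
grip_width: 0.0635
```

```bash
python3 wl.py w4 cupst,70,100,437,-97,45
python3 -c "
from h import *
plan(444,-317.5,180,-19)"
```

```text
[435.2 -98.9 191.5] [179.9  -0.  -18.1] 0.06387406760551197
cam at [ 0.461 -0.021  0.318] f 358.90612742375134 zaxis [-0.098 -0.303 -0.948]
cupst: rect c=(436.6,-98.3) 45.1x44.9 long -78.0 circ (436.5,-98.4) r22.9 z 78.6 px x283-348 y167-232
finger side -1 x mm [-63.6 -42.2  -9.7] y [-18.1   6.4] z max [-46.    4.1]
finger side 1 x mm [ 9.8 42.5 63.8] y [-18.1   6.4] z max [-46.1   4.1]
at [435.2 -98.9 191.5] yaw [179.9  -0.  -18.1] w 63.9 t 6.6 q [ 0.38  0.34 -0.36  2.1   0.18  0.73 -0.41] F [-0.1 -0.2  0.4]
[[12.7, 34.2, 2.0, 0.0, -0.0, 0.1], [12.8, 34.1, 2.0, 0.0, -0.0, 0.1], [12.9, 34.1, 2.0, 0.0, -0.0, 0.1], [13.0, 34.1, 2.0, 0.0, -0.0, 0.1], [13.1, 34.0, 1.9, 0.0, -0.0, 0.1], [13.2, 34.0, 1.9, 0.0, -0.0, 0.1]]
```

Call:
arm_command:
  targets:
    - [13, 34, 3, 0, 0, 0]
    - [13, 34, 3, 0, 0, 0]
    - [13, 34, 3, 0, 0, 0]
    - [13, 34, 3, 0, 0, 0.3]
    - [13, 34, 3, 0, 0, 0.3]
    - [13, 34, 3, 0, 0, 0.3]
    - [0, 0, 0, 0, 0, 0]
  grip: 100

```text
clock: 7.3
position: [0.444, -0.3239, 0.1708]
tool_rot: [3.14, 0.003, -0.328]
force: [-0.7, 0.6, 0.5]
grip_width: 0.0852
```

```bash
python3 wl.py w5 square,41,52,444,-318,50 oval,24,36,444,-317,80
python3 -c "
from h import *
plan(444,-317.5,100,-19)"
```

```text
[ 444.3 -321.5  170.9] [180.    0.2 -18.7] 0.08556833866382454
cam at [ 0.47  -0.246  0.296] f 358.90612742375134 zaxis [-0.106 -0.3   -0.948]
square: rect c=(443.8,-317.6) 61.9x61.2 long 71.0 circ (444.2,-317.1) r38.8 z 45.2 px x271-355 y145-226
oval: rect c=(443.7,-318.0) 49.7x48.9 long -18.8 circ (443.8,-317.8) r32.7 z 35.4 px x280-346 y153-215
finger side -1 x mm [-71.8 -47.3  -9.5] y [-15.6   8.4] z max [-48.9   0.1]
finger side 1 x mm [ 9.5 47.4 72.1] y [-15.4   8.5] z max [-48.8   0.2]
at [ 444.3 -321.5  170.9] yaw [180.    0.2 -18.7] w 85.6 t 7.35 q [ 0.73  0.51 -0.28  1.86  0.19  0.8   0.02] F [-0.7  1.1 -0.8]
[[-0.7, -1.8, 35.4, 0.0, 0.1, 0.2], [-0.7, -1.8, 35.4, 0.0, 0.1, 0.2]]
```

View pics/w5.png

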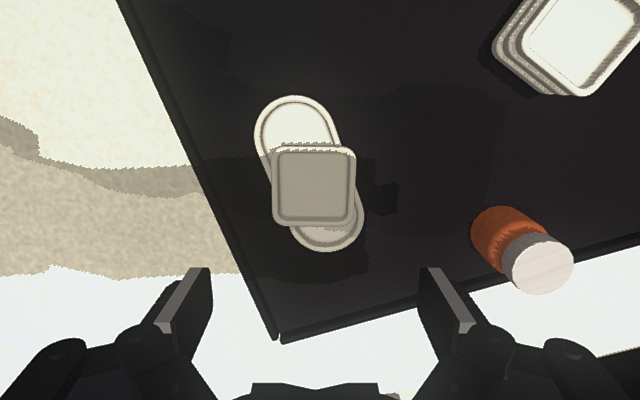

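Call:
arm_command:
  targets:
    - [-1, -3, 30, 0, 0, 0.1]
    - [0, -2, 35, 0, 0, 0.1]
    - [0, -1, 20, 0, 0, 0.1]
    - [0, 0, 0, 0, 0, 0]

```text
clock: 7.75
position: [0.4449, -0.3116, 0.0827]
tool_rot: [-3.14, 0.005, -0.329]
force: [0.5, 0.3, -0.3]
grip_width: 0.0853
```

```bash
python3 -c "
from h import *
plan(444,-317.6,47,-19,15)"
```

```text
at [ 444.9 -311.6   82.7] yaw [-179.9    0.3  -18.8] w 85.3 t 7.75 q [ 0.68  0.64 -0.24  1.93  0.25  0.61 -0.05] F [ 0.5  0.3 -0.3]
[[0.4, 2.0, 11.9, -0.0, 0.1, 0.1], [0.4, 2.0, 11.9, -0.0, 0.1, 0.1], [0.4, 2.0, 11.9, -0.0, 0.1, 0.1]]
```

Call:
arm_command:
  targets:
    - [1, 2, 12, 0, 0.1, 0.1]
    - [0.5, 2, 12, 0, 0.1, 0]
    - [0.5, 2, 12, 0, 0.1, 0]
    - [0, 0, 0.4, 0, 0, 0]
    - [0, 0, 0.4, 0, 0, 0]

```text
clock: 8.25
position: [0.4458, -0.3176, 0.045]
tool_rot: [-3.14, -0.003, -0.329]
force: [0.1, 0.5, 0.4]
grip_width: 0.0856
```

```bash
python3 -c "
from h import *
plan(444,-317.6,45.5,-19,15)"
```

```text
at [ 445.8 -317.6   45. ] yaw [-179.9   -0.2  -18.8] w 85.6 t 8.25 q [ 0.67  0.71 -0.22  1.93  0.28  0.53 -0.07] F [0.1 0.5 0.4]
[[-1.7, 0.6, -0.5, -0.1, -0.2, 0.2]]
```

Call:
arm_command:
  targets:
    - [-1.7, 0.5, 0.3, 0, -0.2, 0.1]
    - [0, 0, 0.3, 0, 0, 0]
    - [0, 0, 0.3, 0, 0, 0]
    - [0, 0, 0.3, 0, 0, 0]
    - [0, 0, 0.3, 0, 0, 0]
  grip: 55
  grip_force: 40

```text
clock: 8.75
position: [0.4443, -0.318, 0.0453]
tool_rot: [-3.141, -0.001, -0.331]
force: [-1.0, 1.0, 4.2]
grip_width: 0.0611
```

Call:
arm_command:
  targets:
    - [0, 0, -5, 0, 0, 0]
    - [0, 0, -15, 0, 0, 0]
    - [0, 0, -25, 0, 0, 0]
    - [0, 0, -35, 0, 0, 0]
    - [0, 0, -30, 0, 0, 0]
    - [0, 0, 0, 0, 0, 0]

```text
clock: 9.35
position: [0.4442, -0.3177, 0.1635]
tool_rot: [-3.14, -0.001, -0.33]
force: [-0.6, -0.6, -1.8]
grip_width: 0.0612
```

```bash
python3 wl.py w6 sqst,54,70,632,-272,50 oval,22,36,444,-317,80
python3 held.py -8 25 60
python3 -c "
from h import *
plan(560,-280,160,-52)"
```

```text
[ 443.6 -317.4  161.9] [-179.9    0.   -18.9] 0.06097380443271691
cam at [ 0.47  -0.24   0.289] f 358.90612742375134 zaxis [-0.102 -0.298 -0.949]
sqst: rect c=(627.1,-275.8) 61.9x49.7 long -51.7 circ (627.3,-276.0) r35.1 z 60.8 px x526-639 y0-106
oval: rect c=(442.5,-299.2) 97.6x61.0 long -88.6 circ (451.3,-300.4) r52.1 z 29.2 px x254-364 y105-215
finger side -1 x mm [-61.9 -30.2  -6.3] y [-29.4  26. ] z max [-37.5   8.9]
finger side 1 x mm [ 6.3 30.5 62.2] y [-29.3  26.1] z max [-37.5   8.9]
n 20581 rim z top5% [-2.6 -2.2 -1.2  7.2]
rect ((-3.575359344482422, -0.4093036651611328), (81.52566528320312, 61.68705749511719), 0.12410416454076767) circ ((-3.1300289630889893, -0.8836155533790588), 41.568603515625)
at [ 443.6 -317.4  161.9] yaw [-179.9    0.   -18.9] w 61.0 t 9.4 q [ 0.72  0.52 -0.28  1.88  0.2   0.77 -0.  ] F [ 0.3 -0.3 -1.7]
[[19.6, -14.6, 0.4, -0.0, 0.0, 6.6], [17.8, -16.8, 0.4, -0.0, 0.0, 6.6], [15.7, -18.7, 0.4, -0.0, 0.0, 6.6], [13.5, -20.4, 0.4, -0.0, 0.0, 6.6], [11.0, -21.8, 0.4, -0.0, 0.0, 6.6]]
```

View pics/w6.png

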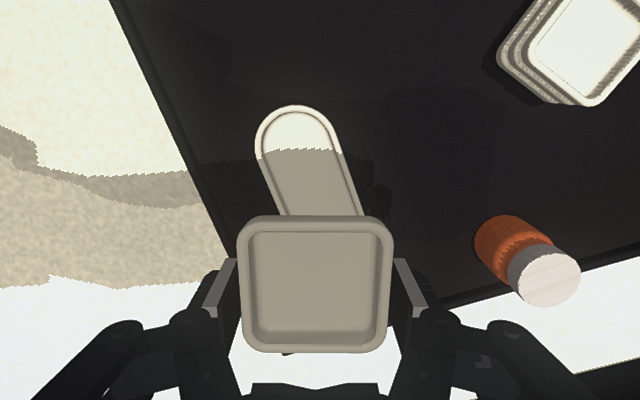

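Call:
arm_command:
  targets:
    - [21, -12, 0, 0, 0, 6.7]
    - [20, -14, 0, 0, 0, 6.7]
    - [19, -17, 0, 0, 0, 6.7]
    - [17, -19, 0, 0, 0, 6.7]
    - [15, -20, 0, 0, 0, 6.7]
    - [13, -20, 0, 0, 0, 0]
    - [0, 0, 0, 0, 0, 0]

```text
clock: 10.1
position: [0.5926, -0.2952, 0.159]
tool_rot: [3.139, 0.006, -0.941]
force: [-1.3, 0.3, -1.1]
grip_width: 0.0611
```

```bash
python3 wl.py w7 sqst,56,70,632,-272,50
python3 held.py -8 25 60
python3 -c "
from h import *
plan(632,-272.5,110,-52)"
```

```text
[ 591.  -295.6  158.8] [179.8   0.4 -54. ] 0.060791139669606635
cam at [ 0.659 -0.247  0.284] f 358.90612742375134 zaxis [-0.263 -0.183 -0.947]
sqst: rect c=(632.2,-272.2) 61.3x61.2 long 37.6 circ (632.4,-272.1) r38.6 z 61.2 px x274-374 y87-186
finger side -1 x mm [-62.1 -30.3  -6.3] y [-30.7  24.8] z max [-36.1  10.3]
finger side 1 x mm [ 6.3 30.4 62.1] y [-30.5  24.8] z max [-36.2  10.4]
n 20554 rim z top5% [-1.3 -0.8  0.3  8.6]
rect ((0.256591796875, -1.6185379028320312), (62.08930969238281, 74.2832260131836), 89.69080352783203) circ ((-0.019908882677555084, -1.7283159494400024), 38.663211822509766)
at [ 591.  -295.6  158.8] yaw [179.8   0.4 -54. ] w 60.8 t 10.15 q [ 0.45  0.68 -0.11  1.56  0.09  0.91 -0.64] F [-0.3 -0.1 -1.2]
[[2.9, -23.5, 24.3, 0.1, 0.2, -1.0], [3.2, -23.4, 24.3, 0.1, 0.2, -1.0]]
```

Call:
arm_command:
  targets:
    - [3, -23, 20, 0, 0.2, -0.8]
    - [3, -23, 20, 0, 0.2, -0.8]
    - [0, 0, 12, 0, 0, 0]
    - [0, 0, 0, 0, 0, 0]

```text
clock: 10.55
position: [0.6284, -0.2743, 0.1036]
tool_rot: [3.135, 0.002, -0.915]
force: [-0.5, -0.8, -1.0]
grip_width: 0.0608
```

```bash
python3 -c "
from h import *
plan(631.5,-272.8,92,-52.4,8)"
```

```text
at [ 628.4 -274.3  103.6] yaw [ 1.796e+02  1.000e-01 -5.240e+01] w 60.8 t 10.55 q [ 0.39  0.78 -0.11  1.52  0.11  0.85 -0.68] F [-0.5 -0.8 -1. ]
[[0.4, -1.7, 5.8, 0.2, 0.1, -0.0], [0.4, -1.7, 5.8, 0.2, 0.1, -0.0]]
```

Call:
arm_command:
  targets:
    - [0.5, -2, 6, 0.2, 0.1, 0]
    - [0.4, -1.6, 5, 0.2, 0, 0]
    - [0, 0, 0.3, 0, 0, 0]

```text
clock: 10.85
position: [0.6301, -0.2747, 0.0927]
tool_rot: [3.141, -0.0, -0.917]
force: [-0.1, 0.2, -0.3]
grip_width: 0.0608
```

```bash
python3 -c "
from h import *
plan(631.5,-272.8,79,-52.4,5)"
```

```text
at [ 630.1 -274.7   92.7] yaw [180.   -0.  -52.6] w 60.8 t 10.85 q [ 0.39  0.79 -0.11  1.53  0.11  0.83 -0.68] F [-0.1  0.2 -0.3]
[[-0.2, -0.7, 4.6, 0.0, -0.0, -0.1], [-0.2, -0.7, 4.6, 0.0, -0.0, -0.1], [-0.2, -0.7, 4.6, 0.0, -0.0, -0.1]]
```

Call:
arm_command:
  targets:
    - [-0.6, -2, 0, 0, 0, 0]
    - [0, -0.5, 4, 0, 0, 0]
    - [0, 0, 4, 0, 0, 0]
    - [0, 0, 3.5, 0, 0, 0]
    - [0, 0, 2, 0, 0, 0]

```text
clock: 11.35
position: [0.632, -0.2737, 0.0798]
tool_rot: [-3.141, -0.002, -0.918]
force: [-0.2, -0.1, -1.2]
grip_width: 0.0611
```

```bash
python3 -c "
from h import *
plan(631.5,-272.8,77.5,-52.4,5)"
```

```text
at [ 632.  -273.7   79.8] yaw [-1.80e+02 -1.00e-01 -5.26e+01] w 61.1 t 11.35 q [ 0.39  0.81 -0.11  1.53  0.11  0.8  -0.68] F [-0.2 -0.1 -1.2]
[[-1.0, -0.1, 2.3, -0.0, -0.1, -0.2]]
```

Call:
arm_command:
  targets:
    - [-0.8, 0, 1.2, 0, 0, 0]
    - [0, 0, 0.8, 0, 0, 0]
    - [0, 0, 0.6, 0, 0, 0]

```text
clock: 11.65
position: [0.6315, -0.2728, 0.0773]
tool_rot: [-3.141, -0.002, -0.918]
force: [-5.7, 1.7, 16.8]
grip_width: 0.0608
```

Call:
arm_command:
  targets:
    - [0, 0, 0, 0, 0, 0]
    - [0, 0, 0, 0, 0, 0]
    - [0, 0, 0.2, 0, 0, 0]
    - [0, 0, 0.2, 0, 0, 0]
  grip: 95

```text
clock: 12.05
position: [0.6318, -0.2729, 0.0774]
tool_rot: [-3.141, -0.003, -0.918]
force: [0.2, -0.1, -0.2]
grip_width: 0.0808
```

Call:
arm_command:
  targets:
    - [0, 0, -10, 0, 0, 0]
    - [0, 0, -20, 0, 0, 0]
    - [0, 0, -35, 0, 0, 0]
    - [0, 0, -30, 0, 0, 0]
    - [0, 0, 0, 0, 0, 0]

```text
clock: 12.55
position: [0.6313, -0.2726, 0.1776]
tool_rot: [-3.141, -0.002, -0.918]
force: [0.1, -0.4, 1.0]
grip_width: 0.0811
```

```bash
python3 wl.py w8 sq,72,90,632,-272,60 
python3 -c "
from h import *
plan(444,-316,170,-5)"
```

```text
[ 630.7 -272.4  175.8] [180.   -0.  -52.6] 0.08097214198652145
cam at [ 0.696 -0.223  0.303] f 358.90612742375134 zaxis [-0.251 -0.193 -0.949]
sq: rect c=(631.0,-272.2) 61.2x60.8 long 37.2 circ (631.1,-272.2) r38.7 z 77.2 px x269-361 y162-248
finger side -1 x mm [-70.2 -46.1  -9.6] y [-17.9   5.7] z max [-49.7  -0.5]
finger side 1 x mm [ 9.7 46.  70.1] y [-17.8   5.8] z max [-49.7  -0.5]
at [ 630.7 -272.4  175.8] yaw [180.   -0.  -52.6] w 81.0 t 12.6 q [ 0.39  0.7  -0.12  1.48  0.09  0.97 -0.67] F [0.  0.5 0.3]
[[-13.1, 29.1, 1.0, 0.0, -0.0, -7.9], [-17.0, 27.0, 1.0, 0.0, -0.0, -7.9], [-20.6, 24.4, 1.0, 0.0, -0.0, -7.9], [-23.8, 21.4, 1.0, 0.0, -0.0, -7.9], [-26.5, 17.9, 1.0, 0.0, -0.0, -7.9], [-28.7, 14.0, 1.0, 0.0, -0.0, -7.9]]
```

Call:
arm_command:
  targets:
    - [-13, 29, 1, 0, 0, -8]
    - [-17, 27, 1, 0, 0, -8]
    - [-21, 24, 1, 0, 0, -8]
    - [-24, 21, 1, 0, 0, -8]
    - [-26, 18, 1, 0, 0, -8]
    - [-28, 14, 1, 0, 0, -8]
    - [-4, 0, 0, 0, 0, 0]
    - [0, 0, 0, 0, 0, 0]
  grip: 100

```text
clock: 13.4
position: [0.4326, -0.3166, 0.1657]
tool_rot: [-3.139, 0.005, -0.045]
force: [0.4, -0.9, -0.2]
grip_width: 0.0856
```

```bash
python3 wl.py w9 oval,22,36,444,-317,80
python3 -c "
from h import *
plan(444.5,-316,90,-4.5)"
```

```text
[ 432.8 -316.6  165.6] [-179.9    0.3   -2.5] 0.08555056533614418
cam at [ 0.437 -0.235  0.291] f 358.90612742375134 zaxis [-0.02  -0.313 -0.949]
oval: rect c=(442.8,-314.5) 128.6x61.0 long -88.7 circ (442.0,-314.5) r64.3 z 29.1 px x286-370 y102-264
finger side -1 x mm [-72.5 -47.9  -9.6] y [-17.9   5.9] z max [-49.    0.1]
finger side 1 x mm [ 9.5 46.8 71.4] y [-17.9   5.8] z max [-48.8   0.3]
at [ 432.8 -316.6  165.6] yaw [-179.9    0.3   -2.5] w 85.6 t 13.45 q [ 0.78  0.51 -0.35  1.89  0.24  0.78  0.25] F [-0.2 -0.3 -0.2]
[[6.0, -0.5, 37.8, -0.1, 0.2, 1.0], [5.9, -0.6, 37.8, -0.1, 0.2, 1.0]]
```

View pics/w9.png

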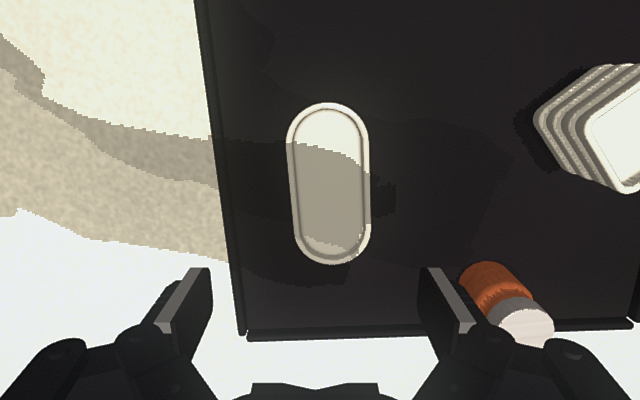

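Call:
arm_command:
  targets:
    - [5, 0, 30, 0, 0.2, -1.9]
    - [5, -2, 35, 0, 0.2, -1.9]
    - [0, 0, 25, 0, 0, 0]
    - [0, 0, 0, 0, 0, 0]

```text
clock: 13.85
position: [0.4479, -0.3133, 0.0731]
tool_rot: [-3.141, -0.005, 0.022]
force: [-0.3, 0.0, 0.6]
grip_width: 0.0853
```

```bash
python3 -c "
from h import *
plan(443,-314.5,30,1.3,16)"
```

```text
at [ 447.9 -313.3   73.1] yaw [-179.9   -0.3    1.2] w 85.3 t 13.85 q [ 0.73  0.66 -0.31  1.92  0.34  0.6   0.22] F [-0.3  0.   0.6]
[[-1.7, 0.4, 14.3, -0.0, -0.1, -0.0], [-1.7, 0.4, 14.3, -0.0, -0.1, -0.0], [-1.7, 0.4, 14.4, -0.0, -0.1, -0.0]]
```

Call:
arm_command:
  targets:
    - [-3, 0.5, 14, 0, -0.1, 0]
    - [-2, 0.5, 14, 0, -0.1, 0]
    - [0, 0, 13, 0, -0.1, 0]
    - [0, 0, 0.5, 0, 0, 0]

```text
clock: 14.25
position: [0.4451, -0.3142, 0.0304]
tool_rot: [3.141, -0.002, 0.021]
force: [-0.6, 0.1, 0.8]
grip_width: 0.0853
```

```bash
python3 -c "
from h import *
plan(443,-314.5,29.5,1.3,16)"
```

```text
at [ 445.1 -314.2   30.4] yaw [ 1.8e+02 -1.0e-01  1.2e+00] w 85.3 t 14.25 q [ 0.7   0.73 -0.27  1.94  0.37  0.52  0.19] F [-0.6  0.1  0.8]
[[-2.1, 0.3, 0.9, 0.0, -0.1, -0.1]]
```

Call:
arm_command:
  targets:
    - [-2, 0.3, 0.8, 0, -0.1, 0]
    - [0, 0, 0.3, 0, 0, 0]
    - [0, 0, 0.3, 0, 0, 0]
    - [0, 0, 0.3, 0, 0, 0]
    - [0, 0, 0.3, 0, 0, 0]
  grip: 55
  grip_force: 50

```text
clock: 14.75
position: [0.4435, -0.3153, 0.0301]
tool_rot: [3.14, -0.001, 0.02]
force: [-0.5, -0.8, -1.3]
grip_width: 0.0608
```

Call:
arm_command:
  targets:
    - [0, 0, -5, 0, 0, 0]
    - [0, 0, -15, 0, 0, 0]
    - [0, 0, -25, 0, 0, 0]
    - [0, 0, -35, 0, 0, 0]
    - [0, 0, -35, 0, 0, 0]
    - [0, 0, -15, 0, 0, 0]
    - [0, 0, 0, 0, 0, 0]

```text
clock: 15.45
position: [0.4432, -0.3146, 0.1708]
tool_rot: [3.139, -0.003, 0.021]
force: [0.5, -1.1, -2.5]
grip_width: 0.0606
```

```bash
python3 -c "
from h import *
plan(600,-180,165,-8)"
```

```text
at [ 443.2 -314.6  170.8] yaw [179.9  -0.2   1.2] w 60.6 t 15.45 q [ 0.79  0.51 -0.38  1.88  0.26  0.8   0.29] F [ 0.5 -1.1 -2.5]
[[26.6, -21.9, 1.0, 0.0, -0.0, 1.5], [26.0, -22.6, 1.0, 0.0, -0.0, 1.5], [25.4, -23.3, 1.0, 0.0, -0.0, 1.5], [24.8, -23.9, 1.0, 0.0, -0.0, 1.5], [24.1, -24.6, 1.0, 0.0, -0.0, 1.5], [23.4, -25.2, 1.0, 0.0, -0.0, 1.5]]
```

Call:
arm_command:
  targets:
    - [26, -22, 1, 0, 0, 1.5]
    - [26, -22, 1, 0, 0, 1.5]
    - [25, -23, 1, 0, 0, 1.5]
    - [25, -24, 1, 0, 0, 1.5]
    - [24, -24, 1, 0, 0, 1.5]
    - [23, -25, 1, 0, 0, 1.5]
    - [0, 0, 0, 0, 0, 0]

```text
clock: 16.15
position: [0.6018, -0.1772, 0.163]
tool_rot: [3.139, -0.0, -0.146]
force: [-0.6, 0.2, -1.1]
grip_width: 0.0607
```

```bash
python3 wl.py w10 ovalst,54,70,627,-94,80
python3 held.py -8 25 80
python3 -c "
from h import *
plan(627,-94,110,-8)"
```

```text
[ 600.2 -179.2  162.8] [179.8   0.   -8.4] 0.060687701405511996
cam at [ 0.613 -0.096  0.288] f 358.90612742375134 zaxis [-0.047 -0.315 -0.948]
ovalst: rect c=(652.6,-103.8) 89.7x9.7 long 81.3 circ (650.3,-103.5) r44.8 z 60.9 px x368-391 y0-155
finger side -1 x mm [-60.7 -25.6  -5.9] y [-57.5  44.8] z max [-6.6 11.1]
finger side 1 x mm [ 5.9 26.8 62.4] y [-58.1  45.5] z max [-1.1 11.2]
n 36388 rim z top5% [-0.5 -0.1  1.9  9.8]
rect ((0.8188743591308594, -9.324142456054688), (74.06824493408203, 114.77064514160156), 0.3000452518463135) circ ((1.213124394416809, -7.551786422729492), 59.16224670410156)
at [ 600.2 -179.2  162.8] yaw [179.8   0.   -8.4] w 60.7 t 16.2 q [ 0.41  0.64 -0.32  1.66  0.25  0.89 -0.16] F [ 0.  -1.2 -2.3]
[[4.7, -29.5, 17.5, 0.1, 0.0, -0.1], [4.8, -29.4, 17.5, 0.1, 0.0, -0.1], [4.8, -29.4, 17.6, 0.1, 0.0, -0.1]]
```

View pics/w10.png

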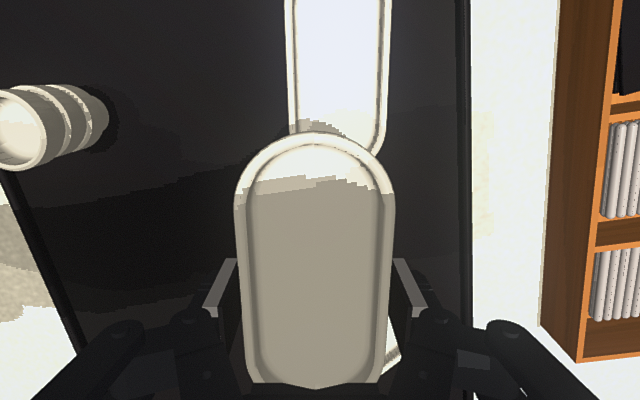

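```bash
cat > px.py <<'E'
from h import *
import sys
f=grab("wrist"); p,R,s=pose()
for a in sys.argv[1:]:
    u,v,z=map(float,a.split(","))
    zz=z/1e3 if z>40 else p[2]-z/1e3   # z>40: world mm, else tool z mm
    X=ray(f,u,v,zz); print(a,"world",(X*1e3).round(1),"tool",((X-p)@R*1e3).round(1))
E
python3 px.py 315,131,0 235,200,0 396,200,0 286,40,62 391,40,62 288,100,62 389,100,62
```

```text
315,131,0 world [ 609.4 -115.2  162.9] tool [  0.5 -66.6  -0.3]
235,200,0 world [ 576.6 -135.8  162.9] tool [-28.9 -41.3  -0.2]
396,200,0 world [ 635.2 -144.4  162.9] tool [ 30.3 -41.5  -0.2]
286,40,62 world [598.3 -75.1  62. ] tool [ -16.3 -105.   100.4]
391,40,62 world [658.3 -84.   62. ] tool [  44.3 -105.1  100.3]
288,100,62 world [ 593.8 -108.3   62. ] tool [-15.9 -71.6 100.6]
389,100,62 world [ 654.5 -117.3   62. ] tool [ 45.5 -71.7 100.5]
```

Call:
arm_command:
  targets:
    - [4.5, -29, 20, 0.1, 0, -0.1]
    - [4.5, -28, 20, 0.1, 0, -0.1]
    - [4.5, -26, 18, 0, 0, 0]
    - [0, 0, 0, 0, 0, 0]

```text
clock: 16.65
position: [0.6224, -0.1043, 0.1022]
tool_rot: [3.138, 0.002, -0.151]
force: [-1.1, 0.5, -1.6]
grip_width: 0.0605
```

```bash
python3 -c "
from h import *
plan(626.8,-95.7,92,-8.1,8)"
```

```text
at [ 622.4 -104.3  102.2] yaw [ 1.798e+02  1.000e-01 -8.700e+00] w 60.5 t 16.65 q [ 0.27  0.72 -0.3   1.68  0.29  0.79 -0.32] F [-1.1  0.5 -1.6]
[[1.6, -4.6, 5.1, 0.1, 0.1, -0.3], [1.6, -4.6, 5.1, 0.1, 0.1, -0.3]]
```

Call:
arm_command:
  targets:
    - [2, -5, 4, 0.1, 0.1, -0.4]
    - [2, -5, 4, 0.1, 0, -0.3]
    - [0, 0, 0.5, 0, 0, 0]

```text
clock: 16.95
position: [0.6269, -0.0974, 0.093]
tool_rot: [3.14, 0.001, -0.14]
force: [-0.2, -0.6, -1.4]
grip_width: 0.0608
```

```bash
python3 -c "
from h import *
plan(626.8,-95.7,79,-8.1,5)"
```

```text
at [626.9 -97.4  93. ] yaw [ 1.799e+02  1.000e-01 -8.000e+00] w 60.8 t 16.95 q [ 0.26  0.74 -0.3   1.67  0.29  0.78 -0.32] F [-0.2 -0.6 -1.4]
[[-0.1, -0.6, 4.7, 0.0, 0.0, 0.0], [-0.1, -0.6, 4.7, 0.0, 0.0, 0.0], [-0.1, -0.6, 4.7, 0.0, 0.0, 0.0]]
```

Call:
arm_command:
  targets:
    - [-0.2, -1.2, 2, 0, 0, 0]
    - [-0.2, -0.5, 4, 0, 0, 0]
    - [0, 0, 4, 0, 0, 0]
    - [0, 0, 3, 0, 0, 0]
    - [0, 0, 1, 0, 0, 0]

```text
clock: 17.45
position: [0.6265, -0.098, 0.0787]
tool_rot: [3.139, 0.0, -0.143]
force: [-0.8, 0.4, -1.6]
grip_width: 0.0603
```

```bash
python3 -c "
from h import *
plan(626.8,-95.7,78,-8.1,5)"
```

```text
at [626.5 -98.   78.7] yaw [179.9   0.   -8.2] w 60.3 t 17.45 q [ 0.25  0.76 -0.29  1.68  0.3   0.75 -0.33] F [-0.8  0.4 -1.6]
[[-0.0, -2.3, 0.7, 0.1, 0.0, -0.1]]
```

Call:
arm_command:
  targets:
    - [0, -1.5, 0, 0, 0, 0]
    - [0, -0.3, 0.8, 0, 0, 0]
    - [0, 0, 0.8, 0, 0, 0]
    - [0, 0, 0.6, 0, 0, 0]

```text
clock: 17.85
position: [0.6268, -0.0962, 0.078]
tool_rot: [3.138, 0.0, -0.143]
force: [-5.2, 0.2, 6.6]
grip_width: 0.0608
```

Call:
arm_command:
  targets:
    - [0, 0, 0.6, 0, 0, 0]
    - [0, 0, 0.2, 0, 0, 0]

```text
clock: 18.05
position: [0.6268, -0.0962, 0.0781]
tool_rot: [3.138, -0.0, -0.143]
force: [-0.5, 0.4, -1.4]
grip_width: 0.0606
```

Call:
arm_command:
  targets:
    - [0, 0, 0, 0, 0, 0]
    - [0, 0, 0, 0, 0, 0]
    - [0, 0, 0.2, 0, 0, 0]
    - [0, 0, 0.2, 0, 0, 0]
  grip: 95

```text
clock: 18.45
position: [0.6274, -0.096, 0.078]
tool_rot: [3.138, -0.001, -0.143]
force: [0.0, -0.6, 0.4]
grip_width: 0.081
```

Call:
arm_command:
  targets:
    - [0, 0, -10, 0, 0, 0]
    - [0, 0, -20, 0, 0, 0]
    - [0, 0, -35, 0, 0, 0]
    - [0, 0, -35, 0, 0, 0]
    - [0, 0, 0, 0, 0, 0]

```text
clock: 18.95
position: [0.627, -0.0952, 0.1833]
tool_rot: [3.139, -0.0, -0.143]
force: [0.7, 1.1, 0.1]
grip_width: 0.0809
```

```bash
python3 wl.py w11 ov,72,90,627,-95,80
python3 -c "
from h import *
plan(456,373,175,-6)"
```

```text
[626.2 -95.2 181.3] [ 1.798e+02  1.000e-01 -8.200e+00] 0.08076883982669777
cam at [ 0.638 -0.014  0.308] f 358.90612742375134 zaxis [-0.046 -0.316 -0.948]
ov: rect c=(626.2,-96.3) 128.4x60.9 long 82.0 circ (626.5,-96.4) r64.3 z 77.2 px x268-360 y110-287
finger side -1 x mm [-69.9 -45.8  -9.6] y [-18.    5.6] z max [-49.7  -0.4]
finger side 1 x mm [ 9.6 46.4 70.6] y [-18.    5.6] z max [-49.8  -0.5]
at [626.2 -95.2 181.3] yaw [ 1.798e+02  1.000e-01 -8.200e+00] w 80.8 t 19.0 q [ 0.28  0.63 -0.33  1.62  0.24  0.94 -0.29] F [ 0.4  0.6 -0.1]
[[-18.1, -33.8, 0.4, 0.0, 0.0, -0.2], [-18.0, -33.8, 0.4, 0.0, 0.0, -0.2], [-17.9, -33.9, 0.4, 0.0, 0.0, -0.2], [-17.8, -33.9, 0.4, 0.0, 0.0, -0.2], [-17.7, -34.0, 0.4, 0.0, 0.0, -0.2], [-17.6, -34.1, 0.4, 0.0, 0.0, -0.2], [-17.5, -34.1, 0.4, 0.0, 0.0, -0.2], [-17.4, -34.2, 0.5, 0.0, 0.0, -0.2]]
[[-17.3, -34.2, 0.5, 0.0, 0.0, -0.2], [-17.2, -34.3, 0.5, 0.0, 0.0, -0.2], [-17.1, -34.3, 0.5, 0.0, 0.0, -0.2], [-17.0, -34.4, 0.5, 0.0, 0.0, -0.2], [-16.9, -34.4, 0.5, 0.0, 0.0, -0.2]]
```

Call:
arm_command:
  targets:
    - [-18, -34, 0, 0, 0, 0]
    - [-18, -34, 0, 0, 0, 0]
    - [-18, -34, 0, 0, 0, 0]
    - [-18, -34, 0, 0, 0, 0]
    - [-18, -34, 0, 0, 0, 0]
    - [-18, -34, 0, 0, 0, 0]
    - [-18, -34, 0, 0, 0, 0]
    - [-18, -34, 0, 0, 0, 0]
  grip: 100

```text
clock: 19.8
position: [0.5183, 0.1978, 0.1771]
tool_rot: [3.134, 0.005, -0.153]
force: [1.1, 0.4, 0.3]
grip_width: 0.0853
```

```bash
python3 -c "
from h import *
plan(456,365,170,-6)"
```

```text
at [518.3 197.8 177.1] yaw [179.6   0.3  -8.7] w 85.3 t 19.8 q [-0.2   0.52 -0.37  1.83  0.25  0.84 -0.85] F [1.1 0.4 0.3]
[[-17.4, -31.2, 1.3, 0.1, 0.1, -0.5], [-17.1, -31.3, 1.3, 0.1, 0.1, -0.5], [-16.8, -31.5, 1.3, 0.1, 0.1, -0.5], [-16.5, -31.6, 1.4, 0.1, 0.1, -0.5], [-16.2, -31.8, 1.4, 0.1, 0.1, -0.5]]
```

Call:
arm_command:
  targets:
    - [-17, -31, 1, 0.1, 0.1, -0.5]
    - [-17, -31, 1, 0.1, 0.1, -0.5]
    - [-17, -31, 1, 0.1, 0.1, -0.5]
    - [-16, -31, 1, 0.1, 0.1, -0.5]
    - [-14, -31, 1, 0.1, 0, -0.5]
    - [0, 0, 0, 0, 0, 0]

```text
clock: 20.4
position: [0.4507, 0.373, 0.1688]
tool_rot: [-3.14, 0.003, -0.1]
force: [-0.0, 0.2, -0.4]
grip_width: 0.0854
```

```bash
python3 wl.py w12 round,40,52,456,373,50 twin,22,36,455,338,80
python3 -c "
from h import *
plan(456,373,80,-6)"
```

```text
[451.8 370.7 168.7] [180.    0.2  -5.9] 0.08567283200201234
cam at [0.459 0.454 0.294] f 358.90612742375134 zaxis [-0.035 -0.313 -0.949]
round: rect c=(458.3,373.6) 60.4x60.2 long 85.0 circ (458.3,373.1) r30.9 z 45.1 px x285-367 y154-233
twin: rect c=(458.8,376.0) 61.0x56.0 long -5.9 circ (459.2,381.2) r33.4 z 35.2 px x286-366 y149-223
finger side -1 x mm [-73.5 -48.9  -9.9] y [-20.    3.8] z max [-49.2  -0. ]
finger side 1 x mm [ 9.3 45.8 70.3] y [-20.1   3.6] z max [-48.9   0.1]
at [451.8 370.7 168.7] yaw [180.    0.2  -5.9] w 85.7 t 20.45 q [-0.51  0.58 -0.39  1.77  0.28  0.85 -1.13] F [-0.1  0.  -0.7]
[[1.4, -0.9, 29.6, 0.0, 0.1, 0.0], [1.4, -0.9, 29.6, 0.0, 0.1, 0.0], [1.3, -0.9, 29.6, 0.0, 0.1, 0.0]]
```

View pics/w12.png

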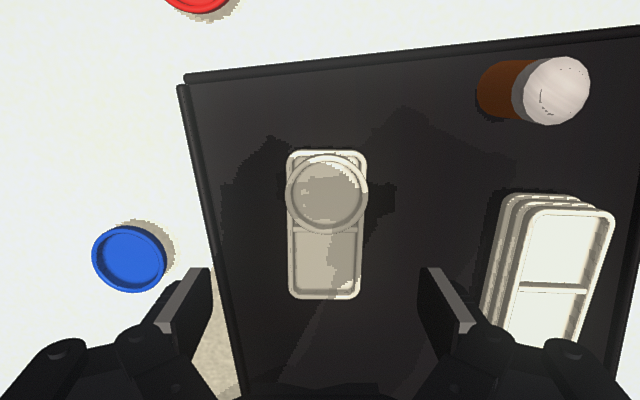

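Call:
arm_command:
  targets:
    - [5, -1, 30, 0, 0.1, 0]
    - [2, -1, 32, 0, 0.1, 0]
    - [0, 0, 20, 0, 0.1, 0]
    - [0, 0, 0, 0, 0, 0]

```text
clock: 20.85
position: [0.4608, 0.368, 0.0836]
tool_rot: [3.139, -0.004, -0.105]
force: [1.1, 0.6, 0.0]
grip_width: 0.0855
```

```bash
python3 -c "
from h import *
plan(458.3,373.3,45.5,-6,16)"
```

```text
at [460.8 368.   83.6] yaw [179.8  -0.2  -6. ] w 85.5 t 20.85 q [-0.54  0.7  -0.34  1.8   0.35  0.7  -1.18] F [1.1 0.6 0. ]
[[-1.0, -1.7, 12.7, 0.1, -0.1, -0.0], [-1.0, -1.7, 12.7, 0.1, -0.1, -0.0], [-1.0, -1.7, 12.7, 0.1, -0.1, -0.0]]
```

Call:
arm_command:
  targets:
    - [-2, -3, 12, 0.1, -0.1, 0]
    - [-1, -2, 12, 0.1, -0.1, 0]
    - [0, -1, 11, 0, 0, 0]
    - [0, 0, 0.5, 0, 0, 0]

```text
clock: 21.25
position: [0.4598, 0.3736, 0.0472]
tool_rot: [-3.14, -0.001, -0.108]
force: [0.8, -0.5, -0.0]
grip_width: 0.0852
```

```bash
python3 -c "
from h import *
plan(458.3,373.3,45.2,-6,16)"
```

```text
at [459.8 373.6  47.2] yaw [-1.799e+02 -1.000e-01 -6.200e+00] w 85.2 t 21.25 q [-0.56  0.76 -0.32  1.81  0.37  0.63 -1.21] F [ 0.8 -0.5 -0. ]
[[-1.5, 0.4, 2.0, -0.1, -0.1, -0.2]]
```

Call:
arm_command:
  targets:
    - [-1.5, 0.4, 1.7, 0, 0, 0]
    - [0, 0, 0.5, 0, 0, 0]
    - [0, 0, 0.3, 0, 0, 0]
    - [0, 0, 0.3, 0, 0, 0]
    - [0, 0, 0.3, 0, 0, 0]
    - [0, 0, 0.3, 0, 0, 0]
  grip: 55
  grip_force: 40

```text
clock: 21.85
position: [0.4585, 0.3738, 0.0459]
tool_rot: [-3.139, -0.003, -0.108]
force: [-0.3, -0.5, -1.1]
grip_width: 0.0607
```

Call:
arm_command:
  targets:
    - [0, 0, -5, 0, 0, 0]
    - [0, 0, -15, 0, 0, 0]
    - [0, 0, -25, 0, 0, 0]
    - [0, 0, -35, 0, 0, 0]
    - [0, 0, -35, 0, 0, 0]
    - [0, 0, 0, 0, 0, 0]

```text
clock: 22.45
position: [0.4577, 0.3737, 0.1694]
tool_rot: [-3.138, -0.003, -0.107]
force: [-0.2, 0.2, -0.1]
grip_width: 0.0611
```

```bash
python3 wl.py w13 twin,22,36,455,338,80
python3 held.py -8 25 60
python3 -c "
from h import *
plan(606,20,165,-6)"
```

```text
[457.2 373.1 167.4] [-1.799e+02 -1.000e-01 -6.100e+00] 0.060746491734775726
cam at [0.466 0.455 0.295] f 358.90612742375134 zaxis [-0.032 -0.311 -0.95 ]
twin: rect c=(458.4,374.5) 60.8x59.6 long -6.5 circ (459.0,371.7) r39.9 z 29.2 px x276-355 y152-226
finger side -1 x mm [-62.2 -30.7  -6.2] y [-25.   22.7] z max [-41.4   9. ]
finger side 1 x mm [ 6.2 30.7 62.2] y [-24.9  22.7] z max [-41.4   9. ]
n 16437 rim z top5% [-2.6 -2.1 -1.1  7.3]
rect ((1.5495071411132812, -3.1868972778320312), (63.326255798339844, 67.36373901367188), 52.64794158935547) circ ((-3.5364322662353516, -9.700396537780762), 40.58367919921875)
at [457.2 373.1 167.4] yaw [-1.799e+02 -1.000e-01 -6.100e+00] w 60.7 t 22.5 q [-0.51  0.58 -0.39  1.76  0.28  0.85 -1.14] F [-0.1 -0.6 -0.7]
[[18.6, 33.5, 0.2, -0.0, -0.0, -0.0], [18.5, 33.5, 0.2, -0.0, -0.0, -0.0], [18.5, 33.5, 0.2, -0.0, -0.0, -0.0], [18.5, 33.5, 0.2, -0.0, -0.0, -0.0], [18.5, 33.5, 0.2, -0.0, -0.0, -0.0], [18.5, 33.5, 0.2, -0.0, -0.0, -0.0], [18.5, 33.5, 0.2, -0.0, -0.0, -0.0], [18.5, 33.6, 0.2, -0.0, -0.0, -0.0]]
[[18.5, 33.6, 0.2, -0.0, -0.0, -0.0], [18.5, 33.6, 0.2, -0.0, -0.0, -0.0]]
```

Call:
arm_command:
  targets:
    - [18, 33, 0, 0, 0, 0]
    - [18, 33, 0, 0, 0, 0]
    - [18, 33, 0, 0, 0, 0]
    - [18, 33, 0, 0, 0, 0]
    - [18, 33, 0, 0, 0, 0]
    - [18, 33, 0, 0, 0, 0]
    - [18, 33, 0, 0, 0, 0]
    - [18, 33, 0, 0, 0, 0]

```text
clock: 23.3
position: [0.572, 0.0902, 0.165]
tool_rot: [-3.139, 0.004, -0.096]
force: [0.5, 0.7, -0.3]
grip_width: 0.0612
```

Call:
arm_command:
  targets:
    - [20, 33, 0, 0, 0, 0]
    - [18, 28, 0, 0, 0, 0]
    - [0, 0, 0, 0, 0, 0]

```text
clock: 23.6
position: [0.6048, 0.0166, 0.163]
tool_rot: [3.141, 0.006, -0.103]
force: [-1.2, 1.2, -1.5]
grip_width: 0.0605
```

```bash
python3 wl.py w14 rst,56,70,613,80,50
python3 held.py -8 25 60
python3 -c "
from h import *
plan(613,79,110,-6)"
```

```text
[604.  19. 163.] [-179.9    0.4   -5.8] 0.06148812375770764
cam at [0.614 0.098 0.288] f 358.90612742375134 zaxis [-0.039 -0.314 -0.949]
rst: rect c=(613.0,81.0) 60.8x60.5 long -5.4 circ (613.2,80.8) r30.7 z 61.1 px x270-368 y55-156
finger side -1 x mm [-61.5 -30.2  -6.2] y [-21.8  25.4] z max [-39.8  10.9]
finger side 1 x mm [ 6.2 31.3 62.9] y [-22.5  25.8] z max [-39.3  11. ]
n 16462 rim z top5% [-0.8 -0.2  0.8  9.2]
rect ((3.173826217651367, 0.30182647705078125), (60.85455322265625, 67.29937744140625), 54.97319793701172) circ ((0.7162293195724487, -4.180473327636719), 37.34001541137695)
at [604.  19. 163.] yaw [-179.9    0.4   -5.8] w 61.5 t 23.65 q [ 0.12  0.61 -0.36  1.71  0.27  0.87 -0.46] F [ 0.1  0.3 -0.9]
[[1.1, -20.2, 17.7, -0.0, 0.1, 0.1], [1.0, -20.2, 17.7, -0.0, 0.1, 0.1], [1.0, -20.2, 17.7, -0.0, 0.1, 0.1]]
```

View pics/w14.png

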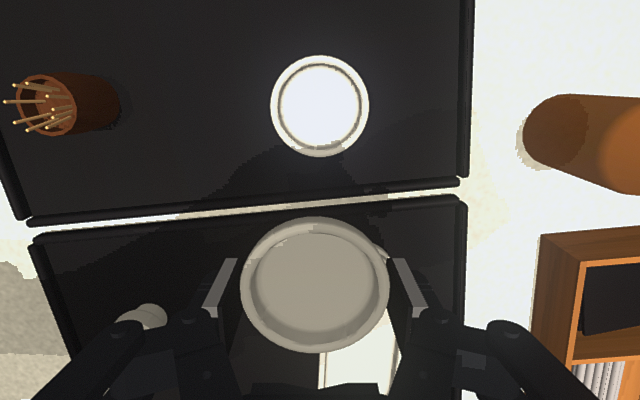

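```bash
python3 px.py 315,352,0 315,217,0 240,285,0 389,285,0
```

```text
315,352,0 world [600.9 -10.1 163.2] tool [ 0.4 31.2 -0.1]
315,217,0 world [607.1  51.6 163.2] tool [  0.5 -30.8   0.1]
240,285,0 world [574.3  25.5 163.2] tool [-29.5  -1.6   0.2]
389,285,0 world [633.5  19.8 163.2] tool [30.  -1.7 -0.2]
```

Call:
arm_command:
  targets:
    - [1, -20, 20, 0, 0, 0]
    - [1, -20, 20, 0, 0, 0]
    - [1, -18, 18, 0, 0, 0]
    - [0, 0, 0, 0, 0, 0]

```text
clock: 24.1
position: [0.6096, 0.0857, 0.1034]
tool_rot: [-3.138, 0.008, -0.094]
force: [-0.3, 0.1, -1.0]
grip_width: 0.0608
```

```bash
python3 -c "
from h import *
plan(613,80,92,-6,8)"
```

```text
at [609.6  85.7 103.4] yaw [-179.8    0.5   -5.4] w 60.8 t 24.1 q [-0.    0.71 -0.34  1.72  0.31  0.78 -0.58] F [-0.3  0.1 -1. ]
[[2.0, 2.7, 5.7, -0.1, 0.2, 0.3], [2.0, 2.7, 5.7, -0.1, 0.2, 0.3]]
```

Call:
arm_command:
  targets:
    - [2, 2.5, 5, -0.1, 0.3, 0.3]
    - [2, 2.2, 5, -0.1, 0.2, 0.3]
    - [0, 0, 0.3, 0, 0, 0]

```text
clock: 24.4
position: [0.6124, 0.0818, 0.0929]
tool_rot: [-3.142, -0.001, -0.102]
force: [0.4, 0.2, -0.9]
grip_width: 0.0607
```

```bash
python3 -c "
from h import *
plan(613,80.8,79,-6,5)"
```

```text
at [612.4  81.8  92.9] yaw [-1.8e+02 -1.0e-01 -5.9e+00] w 60.7 t 24.4 q [-0.01  0.72 -0.33  1.72  0.32  0.75 -0.6 ] F [ 0.4  0.2 -0.9]
[[0.2, 0.3, 4.6, -0.0, -0.0, 0.0], [0.2, 0.3, 4.6, -0.0, -0.0, 0.0], [0.2, 0.3, 4.6, -0.0, -0.0, 0.0]]
```

Call:
arm_command:
  targets:
    - [0.5, 1, 3, 0, 0, 0]
    - [0, 0, 4, 0, 0, 0]
    - [0, 0, 4, 0, 0, 0]
    - [0, 0, 2.5, 0, 0, 0]
    - [0, 0, 1, 0, 0, 0]

```text
clock: 24.9
position: [0.6134, 0.0789, 0.0783]
tool_rot: [3.142, -0.003, -0.105]
force: [-0.5, -0.8, 0.0]
grip_width: 0.0609
```

```bash
python3 -c "
from h import *
plan(613,80.8,78,-6,5)"
```

```text
at [613.4  78.9  78.3] yaw [180.   -0.2  -6. ] w 60.9 t 24.9 q [-0.01  0.74 -0.32  1.73  0.33  0.72 -0.6 ] F [-0.5 -0.8  0. ]
[[-0.6, -1.8, 0.3, 0.0, -0.2, 0.0]]
```

Call:
arm_command:
  targets:
    - [-0.3, -1.3, 0, 0, 0, 0]
    - [0, 0, 0.8, 0, 0, 0]
    - [0, 0, 0.6, 0, 0, 0]

```text
clock: 25.2
position: [0.6134, 0.0806, 0.0777]
tool_rot: [3.142, -0.003, -0.105]
force: [-5.4, -2.3, 13.8]
grip_width: 0.0611
```

Call:
arm_command:
  targets:
    - [0, 0, 0, 0, 0, 0]
    - [0, 0, 0, 0, 0, 0]
    - [0, 0, 0.2, 0, 0, 0]
    - [0, 0, 0.2, 0, 0, 0]
  grip: 95

```text
clock: 25.6
position: [0.6137, 0.081, 0.0778]
tool_rot: [-3.141, -0.004, -0.104]
force: [0.3, -0.5, 0.3]
grip_width: 0.0813
```

Call:
arm_command:
  targets:
    - [0, 0, -10, 0, 0, 0]
    - [0, 0, -20, 0, 0, 0]
    - [0, 0, -35, 0, 0, 0]
    - [0, 0, -30, 0, 0, 0]
    - [0, 0, 0, 0, 0, 0]

```text
clock: 26.1
position: [0.6129, 0.0812, 0.178]
tool_rot: [-3.141, -0.003, -0.104]
force: [0.9, -0.5, 0.2]
grip_width: 0.081
```

```bash
python3 wl.py w15 rd,72,90,613,80,60
python3 -c "
from h import *
plan(455,335,170,-6)"
```

```text
[612.3  81.  176.3] [ 1.8e+02 -1.0e-01 -5.9e+00] 0.08126755760986581
cam at [0.621 0.163 0.303] f 358.90612742375134 zaxis [-0.031 -0.314 -0.949]
rd: rect c=(612.8,80.6) 60.6x60.1 long 81.2 circ (612.8,80.7) r30.6 z 77.1 px x270-359 y163-249
finger side -1 x mm [-70.  -45.9  -9.6] y [-18.1   5.4] z max [-49.4  -0.2]
finger side 1 x mm [ 9.7 46.2 70.4] y [-18.2   5.4] z max [-49.5  -0.4]
at [612.3  81.  176.3] yaw [ 1.8e+02 -1.0e-01 -5.9e+00] w 81.3 t 26.15 q [ 0.02  0.61 -0.37  1.67  0.26  0.91 -0.55] F [ 0.4 -0.4  0.3]
[[-22.8, -29.5, 0.8, 0.0, -0.0, 0.0], [-22.8, -29.5, 0.8, 0.0, -0.0, 0.0], [-22.8, -29.5, 0.8, 0.0, -0.0, 0.0], [-22.9, -29.5, 0.8, 0.0, -0.0, 0.0], [-22.9, -29.5, 0.8, 0.0, -0.0, 0.0], [-22.9, -29.5, 0.8, 0.0, -0.0, 0.0], [-22.9, -29.5, 0.8, 0.0, -0.0, 0.0], [-22.9, -29.5, 0.8, 0.0, -0.0, 0.0]]
```

Round nested. Now the twin dish.

Call:
arm_command:
  targets:
    - [-23, -29, 0.5, 0, 0, 0]
    - [-23, -29, 0.5, 0, 0, 0]
    - [-23, -29, 0.5, 0, 0, 0]
    - [-23, -29, 0.5, 0, 0, 0]
    - [-23, -29, 0.5, 0, 0, 0]
    - [-23, -29, 0.5, 0, 0, 0]
    - [-23, -29, 0.5, 0, 0, 0]
    - [-20, -27, 0, 0, 0, 0]
  grip: 100

```text
clock: 26.95
position: [0.4514, 0.3308, 0.1683]
tool_rot: [3.136, 0.002, -0.113]
force: [-0.4, 0.0, -0.3]
grip_width: 0.0852
```

Call:
arm_command:
  targets:
    - [0, 0, 0, 0, 0, 0]
    - [0, 0, 0, 0, 0, 0]

```text
clock: 27.15
position: [0.4477, 0.3349, 0.1674]
tool_rot: [3.137, 0.005, -0.106]
force: [-0.0, -0.6, 1.0]
grip_width: 0.0852
```

```bash
python3 wl.py w16 twin,22,36,455,338,80
python3 -c "
from h import *
plan(456,338,80,-6)"
```

```text
[447.6 335.  167.4] [179.7   0.3  -6.1] 0.0856661705923091
cam at [0.457 0.417 0.292] f 358.90612742375134 zaxis [-0.039 -0.318 -0.947]
twin: rect c=(454.8,339.7) 128.5x61.3 long 84.0 circ (454.5,339.9) r67.5 z 28.9 px x283-367 y96-258
finger side -1 x mm [-72.3 -47.6  -9.5] y [-17.8   6.1] z max [-48.9   0.2]
finger side 1 x mm [ 9.5 47.1 71.7] y [-17.8   6. ] z max [-48.8   0.2]
at [447.6 335.  167.4] yaw [179.7   0.3  -6.1] w 85.7 t 27.2 q [-0.46  0.55 -0.4   1.83  0.27  0.83 -1.1 ] F [-0.1  0.5 -0. ]
[[2.8, -1.4, 29.1, 0.1, 0.1, -0.0], [2.8, -1.4, 29.1, 0.1, 0.1, -0.0], [2.7, -1.3, 29.1, 0.1, 0.1, -0.0]]
```

Call:
arm_command:
  targets:
    - [4, -3, 30, 0.1, 0.1, 0]
    - [3, -2, 32, 0.1, 0.1, 0]
    - [0, 0, 28, 0.1, 0.1, 0]
    - [0, 0, 0, 0, 0, 0]

```text
clock: 27.6
position: [0.4583, 0.3353, 0.0749]
tool_rot: [-3.141, -0.002, -0.112]
force: [0.2, -0.3, 1.1]
grip_width: 0.0854
```

```bash
python3 -c "
from h import *
plan(455,339.7,30,-6,16)"
```

```text
at [458.3 335.3  74.9] yaw [-1.8e+02 -1.0e-01 -6.4e+00] w 85.4 t 27.6 q [-0.5   0.69 -0.33  1.87  0.36  0.64 -1.16] F [ 0.2 -0.3  1.1]
[[-1.3, -1.3, 15.0, -0.0, -0.0, -0.1], [-1.3, -1.3, 15.0, -0.0, -0.0, -0.1], [-1.3, -1.3, 15.0, -0.0, -0.0, -0.1]]
```

Call:
arm_command:
  targets:
    - [-3, -2.5, 14, 0, 0, -0.1]
    - [-1.5, -1.5, 14, 0, 0, -0.1]
    - [0, -0.5, 14, 0, 0, -0.1]
    - [0, 0, 0.6, 0, 0, 0]
    - [0, 0, 0.4, 0, 0, 0]

```text
clock: 28.1
position: [0.4562, 0.3399, 0.0312]
tool_rot: [-3.14, -0.004, -0.108]
force: [0.6, -0.2, -0.7]
grip_width: 0.0853
```

```bash
python3 -c "
from h import *
plan(455,339.7,30,-6,16)"
```

```text
at [456.2 339.9  31.2] yaw [-179.9   -0.2   -6.2] w 85.3 t 28.1 q [-0.53  0.76 -0.3   1.88  0.39  0.56 -1.2 ] F [ 0.6 -0.2 -0.7]
[[-1.2, 0.3, 1.2, -0.1, -0.2, -0.2]]
```

Call:
arm_command:
  targets:
    - [-1.2, 0.2, 1, 0, -0.2, 0]
    - [0, 0, 0.4, 0, 0, 0]
    - [0, 0, 0.3, 0, 0, 0]
    - [0, 0, 0.3, 0, 0, 0]
    - [0, 0, 0.3, 0, 0, 0]
    - [0, 0, 0.3, 0, 0, 0]
  grip: 55
  grip_force: 50

```text
clock: 28.7
position: [0.4555, 0.3402, 0.0309]
tool_rot: [-3.138, -0.002, -0.109]
force: [-3.4, -1.2, 7.1]
grip_width: 0.0605
```

Call:
arm_command:
  targets:
    - [0, 0, -5, 0, 0, 0]
    - [0, 0, -15, 0, 0, 0]
    - [0, 0, -25, 0, 0, 0]
    - [0, 0, -35, 0, 0, 0]
    - [0, 0, -35, 0, 0, 0]
    - [0, 0, -20, 0, 0, 0]
    - [0, 0, 0, 0, 0, 0]

```text
clock: 29.4
position: [0.4547, 0.3398, 0.176]
tool_rot: [-3.138, -0.003, -0.108]
force: [0.2, 0.1, -1.7]
grip_width: 0.0605
```

```bash
python3 -c "
from h import *
plan(603,196,165,-8.4)"
```

```text
at [454.7 339.8 176. ] yaw [-179.8   -0.2   -6.2] w 60.5 t 29.4 q [-0.46  0.54 -0.4   1.81  0.27  0.84 -1.1 ] F [ 0.2  0.1 -1.7]
[[27.1, 21.2, 1.8, -0.0, -0.0, 0.4], [27.3, 21.0, 1.8, -0.0, -0.0, 0.4], [27.4, 20.8, 1.8, -0.0, -0.0, 0.4], [27.6, 20.6, 1.8, -0.0, -0.0, 0.4], [27.7, 20.5, 1.8, -0.0, -0.0, 0.4], [27.8, 20.3, 1.8, -0.0, -0.0, 0.4]]
```

Call:
arm_command:
  targets:
    - [27, 21, 1, 0, 0, 0.4]
    - [27, 21, 1, 0, 0, 0.4]
    - [27, 21, 1, 0, 0, 0.4]
    - [27, 21, 1, 0, 0, 0.4]
    - [27, 21, 1, 0, 0, 0.4]
    - [27, 20, 1, 0, 0, 0.4]
    - [0, 0, 0, 0, 0, 0]

```text
clock: 30.1
position: [0.6035, 0.1901, 0.1703]
tool_rot: [-3.137, -0.002, -0.147]
force: [-1.1, 0.3, -1.2]
grip_width: 0.0607
```

```bash
python3 wl.py w17 st,54,70,620,286,80
python3 held.py -8 25 80
python3 -c "
from h import *
plan(620,286,110,-8.4)"
```

```text
[602.  192.3 170.3] [-1.797e+02 -1.000e-01 -8.300e+00] 0.06070414585112327
cam at [0.615 0.271 0.296] f 358.90612742375134 zaxis [-0.045 -0.309 -0.95 ]
st: rect c=(618.5,277.5) 77.0x61.5 long 81.8 circ (618.5,277.3) r48.4 z 60.9 px x266-370 y0-130
finger side -1 x mm [-60.  -25.1  -5.9] y [-58.3  51.3] z max [ 0.3 12.4]
finger side 1 x mm [ 6.  27.3 62.9] y [-58.6  51.9] z max [ 1.3 12.5]
n 38877 rim z top5% [ 0.8  1.3  2.7 10.9]
rect ((1.5683174133300781, -3.034961700439453), (119.07864379882812, 73.76506805419922), 88.91693878173828) circ ((0.17501401901245117, -0.8994828462600708), 65.02314758300781)
at [602.  192.3 170.3] yaw [-1.797e+02 -1.000e-01 -8.300e+00] w 60.7 t 30.15 q [-0.16  0.64 -0.37  1.64  0.27  0.91 -0.77] F [-0.2 -0.6 -2.6]
[[1.4, -31.7, 20.3, -0.1, -0.0, 0.0], [1.4, -31.7, 20.2, -0.1, -0.0, 0.0], [1.4, -31.8, 20.2, -0.1, -0.0, 0.0]]
```

View pics/w17.png

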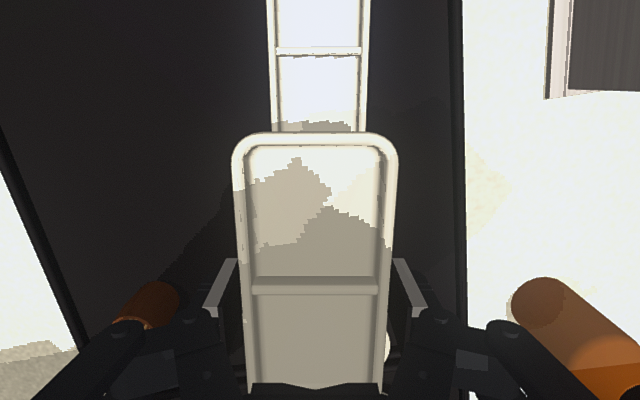

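```bash
python3 px.py 315,131,0.9 232,200,0.9 397,200,0.9 267,30,62 369,30,62 271,100,62 366,100,62 318,49,58; python3 - <<'E'
import numpy as np
X=np.load("wX.npy")*1e3
print(X[40:60:2,315].round(1))
E
```

```text
315,131,0.9 world [611.1 256.1 169.6] tool [  1.2 -62.9   1.3]
232,200,0.9 world [576.9 235.5 169.6] tool [-29.7 -37.6   1.1]
397,200,0.9 world [637.5 226.6 169.6] tool [ 31.6 -37.4   1.2]
267,30,62 world [589.5 305.2  62. ] tool [ -27.2 -107.7  109.2]
369,30,62 world [649.5 296.4  62. ] tool [  33.4 -107.6  109.2]
271,100,62 world [584.5 265.3  62. ] tool [-26.5 -67.5 108.9]
366,100,62 world [643.7 256.6  62. ] tool [ 33.3 -67.4 109. ]
318,49,58 world [618.1 290.7  58. ] tool [  3.1 -97.4 113.1]
[[619.  294.3  51.8]
 [618.8 293.2  51.7]
 [618.7 292.   52.9]
 [618.5 290.9  52.3]
 [618.2 289.   60.8]
 [618.1 288.   60.4]
 [617.9 286.8  60.9]
 [617.7 285.7  60.1]
 [617.6 285.1  52.4]
 [617.5 284.   51. ]]
```

Call:
arm_command:
  targets:
    - [1.5, -32, 22, -0.1, 0, 0]
    - [1.5, -32, 22, -0.1, 0, 0]
    - [1.5, -30, 20, -0.1, 0, 0]
    - [0, 0, 0, 0, 0, 0]

```text
clock: 30.6
position: [0.6163, 0.293, 0.1054]
tool_rot: [-3.139, -0.0, -0.14]
force: [-1.1, 0.2, -1.9]
grip_width: 0.0602
```

```bash
python3 -c "
from h import *
plan(619.2,288.4,93,-8.2,8)"
```

```text
at [616.3 293.  105.4] yaw [-179.9   -0.    -8. ] w 60.2 t 30.6 q [-0.32  0.79 -0.34  1.53  0.31  0.88 -0.91] F [-1.1  0.2 -1.9]
[[1.8, 2.1, 6.2, -0.1, -0.0, 0.1], [1.8, 2.1, 6.2, -0.1, -0.0, 0.1]]
```

Call:
arm_command:
  targets:
    - [2, 1.5, 5, -0.1, 0, 0.1]
    - [1.8, 1.5, 6, 0, 0, 0.1]
    - [0, 0, 0.3, 0, 0, 0]

```text
clock: 30.9
position: [0.6178, 0.2908, 0.0932]
tool_rot: [-3.142, 0.001, -0.141]
force: [-0.4, -0.4, -2.7]
grip_width: 0.061
```

```bash
python3 wl.py w18 st,54,66,620,286,80; python3 -c "
from h import *
plan(619.2,288.4,79,-8.2,5)"
```

```text
[617.8 291.   93.6] [-180.     0.    -8.1] 0.06073440478971423
cam at [0.629 0.372 0.218] f 358.90612742375134 zaxis [-0.046 -0.313 -0.949]
st: rect c=(630.6,350.5) 49.4x2.7 long -10.6 circ (630.4,349.2) r24.7 z 60.9 px x269-382 y128-135
finger side -1 x mm [-61.8 -26.4  -6. ] y [-60.9  50. ] z max [ 1.5 13.4]
finger side 1 x mm [ 5.9 25.7 61.1] y [-60.8  49.7] z max [ 1.5 31.9]
at [617.8 291.   93.6] yaw [-180.     0.    -8.1] w 60.7 t 30.95 q [-0.32  0.8  -0.33  1.53  0.31  0.86 -0.91] F [ 0.3  0.  -2.5]
[[0.6, 0.8, 4.9, -0.0, 0.0, 0.0], [0.6, 0.8, 4.9, -0.0, 0.0, 0.0], [0.6, 0.8, 4.9, -0.0, 0.0, 0.0]]
```

View pics/w18.png

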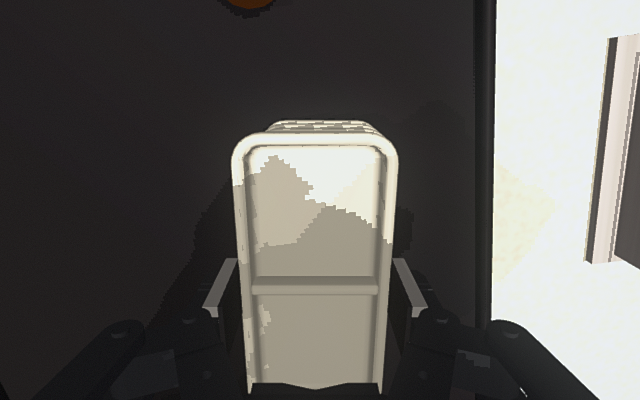

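Call:
arm_command:
  targets:
    - [2.4, 1.5, 1, 0, 0, 0]
    - [0.5, 0.5, 3, 0, 0, 0]
    - [0, 0, 0.5, 0, 0, 0]

```text
clock: 31.25
position: [0.6215, 0.287, 0.0901]
tool_rot: [-3.141, -0.001, -0.143]
force: [-0.1, -0.3, -2.1]
grip_width: 0.0605
```

```bash
python3 -c "
from h import *
plan(620,288.4,79,-8.2,5)"
```

```text
at [621.5 287.   90.1] yaw [-179.9   -0.    -8.2] w 60.5 t 31.25 q [-0.32  0.81 -0.33  1.53  0.32  0.86 -0.9 ] F [-0.1 -0.3 -2.1]
[[-0.6, -0.4, 3.7, -0.0, -0.0, 0.0], [-0.6, -0.4, 3.7, -0.0, -0.0, 0.0], [-0.6, -0.4, 3.7, -0.0, -0.0, 0.0]]
```

Call:
arm_command:
  targets:
    - [-1.3, -1, 3, 0, 0, 0]
    - [0, -0.2, 4, 0, 0, 0]
    - [0, 0, 3, 0, 0, 0]
    - [0, 0, 1, 0, 0, 0]

```text
clock: 31.65
position: [0.6206, 0.2883, 0.0789]
tool_rot: [-3.141, -0.001, -0.143]
force: [-6.9, -4.6, 18.3]
grip_width: 0.0606
```

```bash
python3 -c "
from h import *
plan(620,288.4,78.5,-8.2,5)"
```

```text
at [620.6 288.3  78.9] yaw [-1.799e+02 -1.000e-01 -8.200e+00] w 60.6 t 31.65 q [-0.32  0.82 -0.33  1.53  0.32  0.84 -0.91] F [-6.9 -4.6 18.3]
[[-0.6, -0.1, 0.4, -0.1, -0.1, -0.0]]
```

Contact at the expected seated height; release and check.

Call:
arm_command:
  targets:
    - [0, 0, 0, 0, 0, 0]
    - [0, 0, 0, 0, 0, 0]
    - [0, 0, 0.2, 0, 0, 0]
    - [0, 0, 0.2, 0, 0, 0]
  grip: 95

```text
clock: 32.05
position: [0.6208, 0.2886, 0.0786]
tool_rot: [-3.14, -0.002, -0.143]
force: [-0.3, 0.6, -0.1]
grip_width: 0.0809
```

Call:
arm_command:
  targets:
    - [0, 0, -10, 0, 0, 0]
    - [0, 0, -20, 0, 0, 0]
    - [0, 0, -35, 0, 0, 0]
    - [0, 0, -35, 0, 0, 0]
    - [0, 0, 0, 0, 0, 0]

```text
clock: 32.55
position: [0.6202, 0.2887, 0.1842]
tool_rot: [-3.14, -0.001, -0.142]
force: [0.9, -0.1, 0.4]
grip_width: 0.0812
```

```bash
python3 wl.py w19 tw,70,90,620,287,80; sed -i '/^meas(/d' m.py; cat >> m.py <<'E'
meas("twin",249,134,.066,.095); meas("oval",401,128,.066,.095); meas("sq",473,125,.066,.095); meas("rnd",331,135,.066,.095); meas("cup",404,204,.07,.1)
save("topend",cv2.resize(f["color"][80:260,160:560],None,fx=2,fy=2))
E
python3 m.py
```

```text
[619.6 288.2 182.1] [-180.     0.    -8.2] 0.08103797420973473
cam at [0.631 0.37  0.31 ] f 358.90612742375134 zaxis [-0.045 -0.312 -0.949]
tw: rect c=(620.0,287.7) 128.9x61.5 long 81.9 circ (619.8,287.9) r67.5 z 76.9 px x268-362 y110-287
finger side -1 x mm [-70.  -45.9  -9.6] y [-18.4   5.1] z max [-49.9  -0.6]
finger side 1 x mm [ 9.6 46.2 70.3] y [-18.4   5.2] z max [-50.   -0.6]
wt 32.65Traceback (most recent call last):
  File "m.py", line 19, in <module>
    meas("twin",249,134,.066,.095); meas("oval",401,128,.066,.095); meas("sq",473,125,.066,.095); meas("rnd",331,135,.066,.095); meas("cup",404,204,.07,.1)
    ~~~~^^^^^^^^^^^^^^^^^^^^^^^^^^
  File "m.py", line 9, in meas
    k=1+np.argmax(st[1:,4]); q=m&(l==k)
        ~~~~~~~~~^^^^^^^^^^
    return _wrapfunc(a, 'argmax', axis=axis, out=out, **kwds)
    return bound(*args, **kwds)
ValueError: attempt to get argmax of an empty sequence
```

Call:
arm_command:
  targets:
    - [-40, 10, -10, 0, 0, 0]
    - [-40, 10, -10, 0, 0, 0]
    - [-40, 10, -10, 0, 0, 0]
    - [-40, 10, -5, 0, 0, 0]
    - [0, 0, 0, 0, 0, 0]

```text
clock: 33.15
position: [0.4468, 0.268, 0.2112]
tool_rot: [3.135, 0.009, -0.143]
force: [-0.1, 0.4, -0.4]
grip_width: 0.0812
```

```bash
sed -i 's/^meas("twin".*/for a in (("twin",249,134,.066,.095),("oval",401,128,.066,.095),("sq",473,125,.066,.095),("rnd",331,135,.066,.095),("cup",404,204,.07,.1)):\n  try: meas(*a)\n  except Exception: print(a[0],"hidden")/' m.py; python3 m.py
```

```text
wt 33.2
twin     c=(620.1,286.6) size 129x62 longdir 82.5 deg z80=76.1 n=1020
oval     c=(626.8,-96.9) size 128x61 longdir 81.9 deg z80=76.1 n=1035
sq       c=(631.8,-273.6) size 63x61 longdir -52.5 deg z80=77.1 n=528
rnd      c=(612.6,80.2) size 58x58 longdir 89.0 deg z80=77.3 n=428
cup      c=(437.0,-99.3) size 44x44 longdir 17.4 deg z80=85.5 n=211
```

View pics/topend.png

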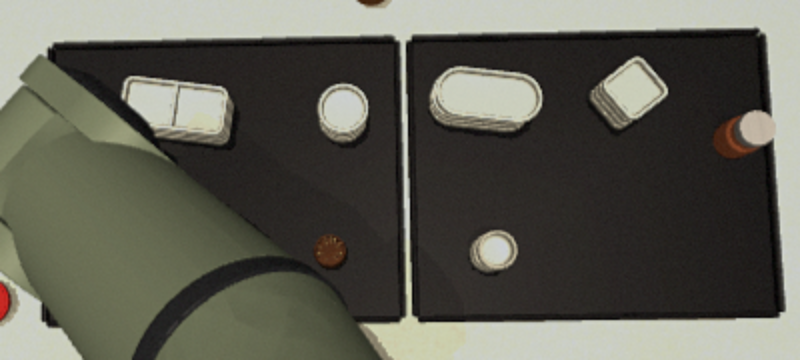

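All five stacks are one piece higher at the expected rim heights, within about 2.5 mm of where they stood; the arm is clear.

```bash
python3 -c "
from h import *
print(bot.job_done())"
```

```text
the job is handed in; nothing more can be done
None
```

I put all five pieces away on the stacks of their own kind: cup, square dish and long dish from one pile, then the round and two-compartment dishes from the other. I handed the job in at about 33 s. The hand-in gave no verdict.

- **Placing:** each piece was let down onto its stack at up to 18 N of downward force, then released. None was dropped.
- **Height:** in the last top view, rims stood at about 76 to 77 mm, and the cup's at 85.5 mm. Nested rims should be at 78 and 86 mm. The camera had read bare rims about 1 to 2 mm low from the start, so I take this as seated.
- **Position and turn:** every piece was within about 2.5 mm of its stack's first measured position. Long axes matched within about 1° and the square's sides within about 0.5°.
- **Disagreements:** the largest difference was about 2 mm along y. The cup and long dish measured 2 to 2.5 mm from their stacks' first positions in the last top view. I could not tell a slight shift of the stack from foot play or camera error. One wrist estimate of the two-compartment stack's position was about 1 to 2 mm off the top view.
- **Not measured directly:** level was not checked; I took it from the rim outlines and heights. The stacks' lower pieces were not measured at the end.

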